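Put charged battery packs into a crowded caddy

ROBOT

A 6-joint arm with a two-finger parallel gripper is mounted at the origin on a cart in front of the work surface, level with it; the furniture and walls round the work are solid. World frame = base frame: x ahead of the robot, y to its left, z up, the work surface at z = 0. Lengths are in mm, angles in rad, forces in N, time in s.
With the tool pointing down it reaches from about 275 to 825 mm from the base axis. Payload 5.2 kg.
Tool frame: the origin (TCP) lies midway between the tips of the shut fingers; the grasp point (between the pads) lies 19 mm behind it; z points along the fingers, y is the line along which they close (so a half turn about z gives the same grasp; the last joint's range is limited). The gripper opens to 93 mm and grips with 3 to 60 N. Pads are 15 mm wide; open, the fingers measure 128 mm over their backs; the gripper's body (75 mm by 188 mm) begins 65 mm behind the grasp point.
Start: joints at [0.94, 0.259, 1.535, -0, 1.348, -0.203], TCP at [228.158, 500.449, 218.653] pointing down, gripper open.
Joint ranges: [-3.14, 3.14], [-0.91, 2.08], [0.19, 2.58], [-1.22, 4.36], [0.22, 2.71], [-3.12, 3.12]. Speed limits (rad/s): [2.57, 2.57, 3.14, 3.14, 3.14, 3.14].

INTERFACE

Orientations are given as a rotation vector (axis times angle).
In Python, from bench import ctrl gives the robot as it stands.
- The arm moves only by the tool step_arm, never from a script. Its argument "increments" is a list of rows, each an object with "fingers": the opening, from 0 (shut) to 1 (fully open); "translation": the shift along the tool's x, y, z in m, a list of three; "turn": the turn about the tool's z in degrees. In form: [{"fingers": fingers, "translation": [dx, dy, dz], "turn": turn}, ...]. A call has 1 to 10 rows; each row is the pose to reach, as a shift and turn from the pose commanded when the call began, along the tool's axes at that moment; what a row does not reach only later rows make up. A row lasts 1/10 s, in which the tool goes at most 50 mm and 8.59 degrees, less where a joint would pass 70% of its speed; a pose out of reach is approached as far as the arm can. A call with a gripper value outside its range is refused whole. The fingers move at their own pace and stop on an object; "squeeze" is the grip in N (left out, the last holds). Time passes only in rows, so rows that repeat a pose let the fingers close. It gives the time, the measured TCP pose, the force, the opening and the grip force at its end, in the units of the state.
- ctrl.get_state(): the state, without advancing time (a new reading comes with each control period).
- ctrl.snapshot(name): name is "scene" or "top"; returns a dict with "img" (480x640x3 uint8, red, green, blue), "camera_matrix" (3x3 intrinsics, pixels), "R" (3x3) and "t" (3): a world point X has camera coordinates R X + t. Camera axes: x right, y down, z forward; pixel columns grow to the right and rows downward; lengths in mm; the calibration is good to about 2 mm. A picture is of the moment at which its call begins. There is no depth.
- ctrl.finish_job(): hands the job in; it is judged then, once.
The state is a dict: "time": time; "joint_pos": joint angles; "joint_velocities": joint speeds; "joint_efforts": joint torques, N m; "ee_pos": TCP position; "ee_rot": TCP orientation; "contact_force": force on the tool from outside, world axes, zero at the start; "torque": the same for the moment, N m; "grip_width": finger opening in mm; "finger_force": force on a finger pad.
Only numpy, scipy, OpenCV 4.12 (cv2) and the standard library are available. Lean on these libraries where they do the work, as an engineer would, in place of code of your own. Each camera call takes 0.05 s, during which the arm holds its last target. There are 200 camera calls.

TASK

Put the charged battery packs away: first click the charger's dial round to its green mark, then push the charger's orange spring ejector slide forward, fully, so that the pack comes out of the bay onto the sill, and let the slide spring back. Stand that pack and every loose pack on the bench upright in the crowded blue caddy, down on its floor beside the packs already there, sliding those gently along to make room: do not press hard on them, lift them out or knock them over. Leave the dial at the green mark and the other things on the bench where they are.

Things in the scene. Friction and masses are not known exactly. Their poses are not given: they have to be found in the camera images.
- charger: fixed battery charger 150 mm deep (x), 135 mm wide (y); origin on the bench, -x is its front (to the robot). Left half (centre line y = +32 mm): bay with roof top at z = 87 mm, back at x = +60, open to the front at x = -35 mm, 60 mm wide, floor z = 8 mm, which runs on as an open sill to x = -90 mm. Right half: yellow deck, x = -35 to +60 mm, top z = 78 mm, dial at x = +12, y = -35 mm
- sill (a point): point on the charger's sill (z = 8 mm on the charger) in front of the bay, about where the centre of the pack's underside stands when fully ejected; axes as the charger's
- dial (a joint): rotary switch, six detents (clicks) 30 degrees apart: 0, 0.524, 1.047, 1.571, 2.094, 2.618 rad, growing clockwise seen from above. Green mark: the third position from the anticlockwise end, 1.047 rad. Starts one to three clicks clockwise of green; snaps into the nearest detent when let go
- dial_grip (a point): on the dial's axis, at the top of its black grip bar, 38 mm long, 12 mm wide, standing 24 mm above a disc of radius 20 mm; its x axis runs along the bar to the white pointer end and turns with the dial, z up
- ejector (a joint): travel of the ejector slide: 0 at rest to 0.050 m fully pushed towards the charger's front (-x); spring return, 1.5 N at rest to 4 N at full travel, plus the pack's friction. Tab and pusher plate in the bay are one piece that pushes the pack out onto the sill
- ejector_tab (a point): middle of the back (+x) face of the orange ejector tab, 8 mm thick, 30 mm wide (y), standing 3 to 25 mm above the bay's roof (z = 90 to 112 mm on the charger); push this face to the charger's -x. Axes as the charger's
- caddy: blue open caddy fixed to the bench; origin at the centre of its underside, long axis x (lies across the robot's view). Inside 248 mm (x) by 62 mm (y), floor z = 4 mm, walls 4 mm thick, 28 mm high. Packs stand in one row, 56 mm width along the caddy's y, 28 mm thickness along its x (a half turn is the same). Room for eight packs with 24 mm to spare, but those in it are spread out
- bay_pack: battery pack, yellow and black block 28 mm thick (its x) by 56 mm wide (its y), 40 mm high, with a black stem on top 22 mm (x) by 24 mm (y) reaching 70 mm; origin at the centre of its underside, z up; about 0.15 kg, foot-heavy: swings in a weak grip. Grip the stem across its y. Starts upright in the charger's bay under the roof, axes as the charger's
- loose_1: battery pack, yellow and black block 28 mm thick (its x) by 56 mm wide (its y), 40 mm high, with a black stem on top 22 mm (x) by 24 mm (y) reaching 70 mm; origin at the centre of its underside, z up; about 0.15 kg, foot-heavy: swings in a weak grip. Grip the stem across its y. Starts upright, loose on the bench; may be absent
- loose_2: battery pack, yellow and black block 28 mm thick (its x) by 56 mm wide (its y), 40 mm high, with a black stem on top 22 mm (x) by 24 mm (y) reaching 70 mm; origin at the centre of its underside, z up; about 0.15 kg, foot-heavy: swings in a weak grip. Grip the stem across its y. Starts upright, loose on the bench; may be absent
- loose_3: battery pack, yellow and black block 28 mm thick (its x) by 56 mm wide (its y), 40 mm high, with a black stem on top 22 mm (x) by 24 mm (y) reaching 70 mm; origin at the centre of its underside, z up; about 0.15 kg, foot-heavy: swings in a weak grip. Grip the stem across its y. Starts upright, loose on the bench; may be absent
- stored_1: battery pack, yellow and black block 28 mm thick (its x) by 56 mm wide (its y), 40 mm high, with a black stem on top 22 mm (x) by 24 mm (y) reaching 70 mm; origin at the centre of its underside, z up; about 0.15 kg, foot-heavy: swings in a weak grip. Grip the stem across its y. Already standing in the caddy; may be slid along by its stem but stays in the caddy, upright
- stored_2: battery pack, yellow and black block 28 mm thick (its x) by 56 mm wide (its y), 40 mm high, with a black stem on top 22 mm (x) by 24 mm (y) reaching 70 mm; origin at the centre of its underside, z up; about 0.15 kg, foot-heavy: swings in a weak grip. Grip the stem across its y. Already standing in the caddy; may be slid along by its stem but stays in the caddy, upright
- stored_3: battery pack, yellow and black block 28 mm thick (its x) by 56 mm wide (its y), 40 mm high, with a black stem on top 22 mm (x) by 24 mm (y) reaching 70 mm; origin at the centre of its underside, z up; about 0.15 kg, foot-heavy: swings in a weak grip. Grip the stem across its y. Already standing in the caddy; may be slid along by its stem but stays in the caddy, upright
- stored_4: battery pack, yellow and black block 28 mm thick (its x) by 56 mm wide (its y), 40 mm high, with a black stem on top 22 mm (x) by 24 mm (y) reaching 70 mm; origin at the centre of its underside, z up; about 0.15 kg, foot-heavy: swings in a weak grip. Grip the stem across its y. Already standing in the caddy; may be slid along by its stem but stays in the caddy, upright
- black_bottle: bystander to be left where it is: black bottle with a white cap, 58 mm across, 100 mm high, origin at its foot
- tape_measure: bystander to be left where it is: black tape measure with a blue disc, 34x64x56 mm, origin at its underside
- screw_box: bystander to be left where it is: card box of screws 44x60x38 mm, origin at its underside
- white_tape: bystander to be left where it is: roll of white tape 55 mm across, 26 mm high, origin at its underside
- oiler: bystander to be left where it is: small amber dropper bottle 34 mm across, 102 mm high, origin at its foot

How it is judged:
By the outcome, as a careful person would: the job done as asked, in the order asked, and still so for the second after the job is handed in, with the robot touching nothing.
Of loose_1, loose_2, loose_3 only 2 to 3 are there at a start; the rules pass over those that are not, and their reading is None.
At some moment in a run one of loose_1, loose_2, loose_3 may be knocked a few centimetres aside while the robot is not near it.
It also fails if it takes over 208 s, if anything falls off the work surface, if the arm or the gripper's body presses on something with over 40 N, if the wrist force passes 120 N, or if a joint passes its speed limit or range.

## Working session

There is one attempt and no reset: what is moved stays moved. The work goes in short steps, Python scripts to look and compute and a tool call to move; the robot and the scene stay as the last step left them, time stands still between calls to the robot, and variables do not carry over. Pictures are saved under pics/ and viewed, at most 14 in all, crops included, and the job is handed in when it is done.

Besides the shell and the picture viewer there is one more tool, called after "Emit:" as a command line: name --argument value ..., lists and objects as JSON in quotes. step_arm: Moves the arm, as the interface text tells. Its arguments: {"type":"object","properties":{"increments":{"type":"array"},"squeeze":{"type":"number"}},"required":["increments"]}

```bash
ls; mkdir -p pics; cat > h.py <<'E'
import numpy as np, cv2
from bench import ctrl
def snap(n,f=None):
    s=ctrl.snapshot(n); 
    if f: cv2.imwrite('pics/'+f,s['img'][:,:,::-1])
    return s
def ray(s,u,v,z):
    K=np.array(s['camera_matrix']);R=np.array(s['R']);t=np.array(s['t'])
    c=-R.T@t; d=R.T@np.linalg.inv(K)@np.array([u,v,1.]); return c+d*(z-c[2])/d[2]
def proj(s,X):
    p=np.array(s['camera_matrix'])@(np.array(s['R'])@np.array(X,float)+np.array(s['t'])); return p[:2]/p[2]
E
python3 - <<'E'
from h import *
np.set_printoptions(precision=3,suppress=True)
for n in('top','scene'):
    s=snap(n,n+'0.png'); R=np.array(s['R']);print(n,s['camera_matrix'],R,-R.T@np.array(s['t']))
print(ctrl.get_state())
E
```

```text
pics
top [[490.712   0.    328.114]
 [  0.    490.712 233.46 ]
 [  0.      0.      1.   ]] [[-0.008 -1.     0.024]
 [-0.988  0.004 -0.152]
 [ 0.152 -0.025 -0.988]] [454.162 -11.056 981.794]
scene [[584.159   0.    308.319]
 [  0.    584.159 237.494]
 [  0.      0.      1.   ]] [[ 0.604 -0.797  0.009]
 [-0.58  -0.447 -0.681]
 [ 0.547  0.406 -0.732]] [-142.598 -591.741 1115.575]
{'time': 0.1, 'joint_pos': array([ 0.94 ,  0.259,  1.536, -0.   ,  1.348, -0.203]), 'joint_velocities': array([-0.001, -0.002, -0.002,  0.   , -0.001, -0.   ]), 'joint_efforts': array([  0.002, -43.821, -28.464,   0.072,   0.036,  -0.   ]), 'ee_pos': array([227.897, 500.04 , 217.946]), 'ee_rot': array([-0.667, -3.069,  0.002]), 'contact_force': array([0.491, 0.821, 0.351]), 'torque': array([-0.024,  0.01 ,  0.003]), 'finger_force': 0.0, 'grip_width': 92.8656079567198}
```

View pics/top0.png

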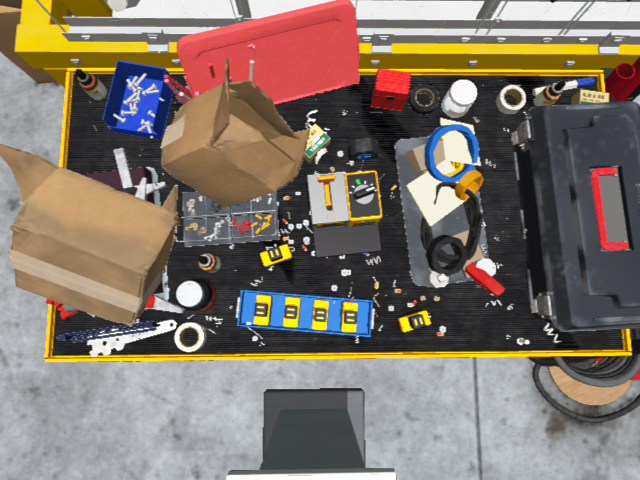

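View pics/scene0.png

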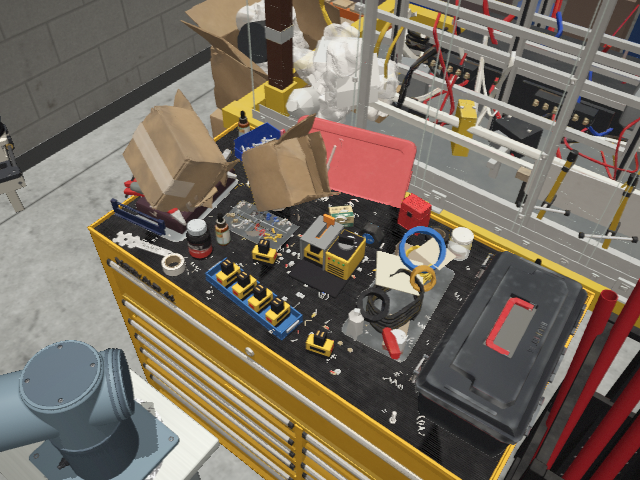

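Top view: caddy at about (305,313) holding four packs, charger at (346,210), loose packs at (276,255) and (413,321). Next I'll enlarge both.

```bash
python3 - <<'E'
from h import *
a=cv2.imread('pics/top0.png')[160:350,210:450]
b=cv2.imread('pics/scene0.png')[195:370,190:410]
cv2.imwrite('pics/tc.png',cv2.resize(a,None,fx=3.1,fy=3.1,interpolation=cv2.INTER_CUBIC))
cv2.imwrite('pics/sc.png',cv2.resize(b,None,fx=3.4,fy=3.4,interpolation=cv2.INTER_CUBIC))
s=ctrl.snapshot('top');print(proj(s,[228,500,218]),proj(s,[0,0,0]))
for n in('top','scene'):
    s=snap(n);im=s['img'];h=cv2.cvtColor(im,cv2.COLOR_RGB2HSV)
    m=cv2.inRange(h,(22,150,120),(32,255,255))
    N,l,st,c=cv2.connectedComponentsWithStats(m)
    for i in range(1,N):
        if 20<st[i,4]<1500: print(n,st[i],c[i].round(1))
E
```

```text
[-37.8109938  470.66191659] [311.11977341 559.594042  ]
top [ 39   0  14  13 108] [46.9  4.3]
top [60 24  9  8 43] [65.2 26.9]
top [359  68  18   4  52] [367.5  69.7]
top [539  75  29   1  29] [553.  75.]
top [574  75  24   1  24] [585.5  75. ]
top [601  74   4  18  53] [602.4  82.7]
top [443 162  21  14 108] [455.7 168.1]
top [345 171  37  55 323] [363.8 201.1]
top [319 176  15   3  36] [325.5 176.9]
top [325 185   5  20  54] [327.  194.5]
top [262 222   8   7  25] [265.2 225.2]
top [260 244  32  23 280] [275.7 255.4]
top [254 295  17  30 267] [262.9 310. ]
top [283 297  17  31 255] [292. 312.]
top [314 300  14  10 111] [320.9 304.2]
top [342 302  15  30 252] [348.4 316.9]
top [ 45 304   7  53 156] [ 47.9 331. ]
top [399 310  32  22 255] [412.9 320.5]
top [312 318  15  12 124] [319.  324.7]
top [626 329   6  22  72] [628.3 339.4]
top [578 350  42   1  42] [598.5 350. ]
scene [320   0  12  25  97] [324.7  13. ]
scene [378   0  17  13 147] [387.4   5.4]
scene [409   4  29  22 353] [423.2  14.8]
scene [437  14   7  15  57] [440.7  21.2]
scene [360  17   3  20  30] [361.   26.9]
scene [
[... 712 characters left out ...]
 [137 260  56  38  99] [164.5 278.5]
scene [216 263  24  23 136] [227. 274.]
scene [419 273  13  10  66] [426.  276.3]
scene [232 275  24  24 139] [243.1 286.2]
scene [248 288  24  21 140] [259. 299.]
scene [123 295  59  43  93] [152. 316.]
scene [613 301  12  14  87] [618.  307.5]
scene [201 303  90  63 189] [248.  335.6]
scene [266 302  24  21 144] [276.3 312.6]
scene [634 317   6  11  36] [637.6 322.8]
scene [306 334  28  22 219] [318.9 343.9]
scene [565 335   7  13  29] [568. 341.]
scene [292 365  39  28  94] [311.1 378.6]
scene [233 375  24  17  36] [244.4 383.4]
scene [332 392 129  88 339] [398.3 438. ]
scene [284 412  36  28  58] [300.9 424.9]
scene [494 453  15  27  77] [500.9 466.9]
```

View pics/tc.png

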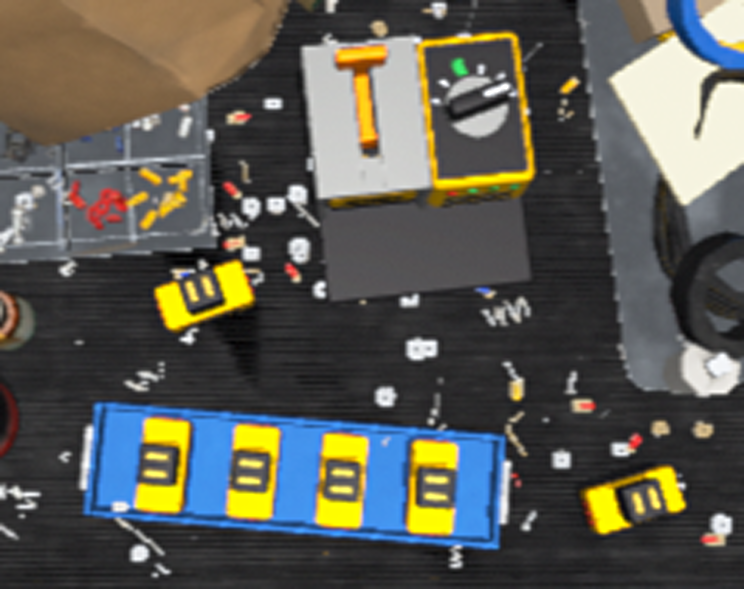

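View pics/sc.png

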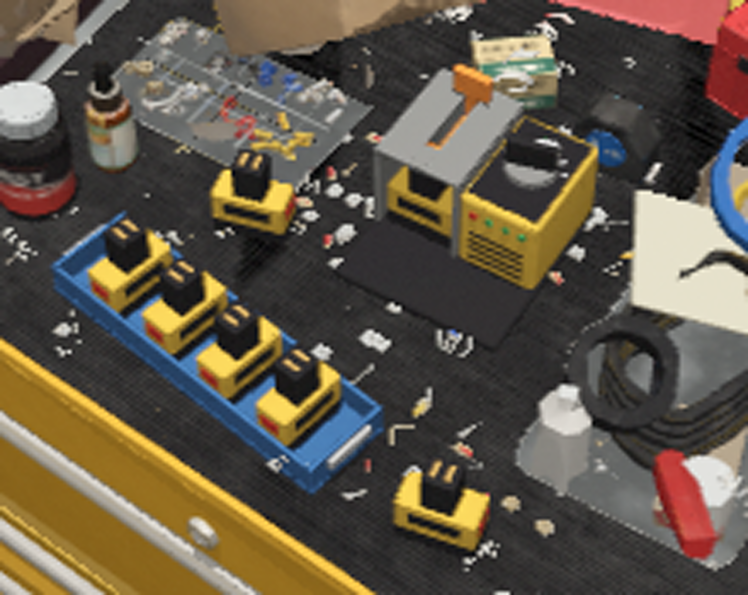

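Top crop: four upright packs in the caddy, with roughly even gaps; the dial pointer is at about (508,88) and green at (459,67), so it looks like three clicks. Scene crop agrees; I see two loose packs. Now measuring.

```bash
cat >> h.py <<'E'
def tri(sa,pa,sb,pb):
    P=[np.array(s['camera_matrix'])@np.c_[np.array(s['R']),np.array(s['t'])] for s in(sa,sb)]
    x=cv2.triangulatePoints(P[0],P[1],np.float64(pa).reshape(2,1),np.float64(pb).reshape(2,1)).ravel();return x[:3]/x[3]
E
python3 - <<'E'
from h import *
np.set_printoptions(precision=1,suppress=True)
t=snap('top');s=snap('scene')
T=lambda U,V:(210+U/3.1,160+V/3.1)
S=lambda U,V:(190+U/3.4,195+V/3.4)
print('caddy rim z28',[ray(t,*T(*p),28)[:2] for p in((97,403),(503,436),(498,547),(88,513))])
for n,p,z in(('rbl',(303,47),87),('rfl',(317,198),87),('dbr',(518,34),78),('dfr',(533,180),78),('sillfl',(331,300),8),('sillfr',(530,279),8),('disc',(480,106),82),('barA',(449,108),105),('barB',(510,87),105),('green',(459,67),78),('tabtopL',(336,52),112),('tabtopR',(385,50),112)): print(n,ray(t,*T(*p),z))
for n,p,q in(('st1',(158,464),(126,231)),('st2',(250,470),(182,272)),('st3',(343,479),(238,316)),('st4',(435,486),(298,362)),('l1',(203,289),(250,161)),('l2',(641,500),(443,470)),('tab',(361,52),(472,73)),('rbl',(303,47),(447,70)),('rfl',(317,198),(375,143)),('dbr',(518,34),(596,140))):
    print(n,tri(t,T(*p),s,S(*q)),ray(t,*T(*p),74 if n[0]=='s' else 70))
print('box',tri(t,(308,133),s,(327,122)),tri(t,(225,65),s,(275,120)),tri(t,(283,200),s,(330,185)))
h=cv2.cvtColor(t['img'],cv2.COLOR_RGB2HSV);m=cv2.inRange(h,(15,60,70),(34,255,255))
for n,(x,y,w,hh) in dict(l1=(255,238,42,34),l2=(394,305,42,32)).items():
    mm=np.zeros_like(m);mm[y:y+hh,x:x+w]=m[y:y+hh,x:x+w]
    r=cv2.minAreaRect(cv2.findNonZero(mm));b=np.array([ray(t,*q,40)[:2] for q in cv2.boxPoints(r)]);print(n,r,b.mean(0),b)
E
```

```text
caddy rim z28 [array([491.7, 132.8]), array([ 469.6, -119.4]), array([ 401.9, -114.9]), array([424.6, 137.1])]
rbl [703.    3.7  87. ]
rfl [610.1  -4.5  87. ]
dbr [ 713.6 -128.2   78. ]
dfr [ 622.3 -135.2   78. ]
sillfl [557.3 -12.7   8. ]
sillfr [ 570.3 -141.3    8. ]
disc [ 667.4 -103.5   82. ]
barA [660.7 -82.8 105. ]
barB [ 673.4 -119.2  105. ]
green [692.8 -91.5  78. ]
tabtopL [693.  -16.1 112. ]
tabtopR [694.2 -45.  112. ]
st1 [454.9  88.8  72.1] [454.   89.5  74. ]
st2 [451.1  34.5  71.7] [450.1  35.5  74. ]
st3 [445.4 -20.2  72. ] [444.4 -19.2  74. ]
st4 [441.  -74.8  70.4] [439.9 -73.4  74. ]
l1 [558.2  63.8  70.6] [557.8  64.3  70. ]
l2 [ 432.3 -198.    67.8] [ 430.7 -195.8   70. ]
tab [694.2 -31.3 109.5] [704.5 -31.8  70. ]
rbl [706.9   1.6  81.8] [707.7   4.   70. ]
rfl [611.4  -6.1  89.7] [613.1  -4.4  70. ]
dbr [ 711.8 -127.7   87.2] [ 715.9 -129.3   70. ]
box [686.9 -10.3 380.2] [785.1 159.1 273.8] [669.8  -1.2 210.7]
l1 ((276.67242431640625, 252.93101501464844), (20.055097579956055, 34.72502899169922), 68.19859313964844) [561.9  64.5] [[567.5 102.7]
 [592.4  40.8]
 [556.   26.3]
 [531.5  88. ]]
l2 ((413.0, 317.5000305175781), (23.71708106994629, 31.30654525756836), 71.56504821777344) [ 437.2 -195. ] [[ 449.2 -159.8]
 [ 467.4 -217.3]
 [ 425.  -230. ]
 [ 407.1 -172.9]]
```

Numbers consistent (rims 253×68, stems ~70–74 high, charger yaw ≈ 5°). One check before moving: the cardboard box overhang near the ejector.

```bash
python3 - <<'E'
from h import *
t=snap('top');s=snap('scene')
a=t['img'][50:215,150:350,::-1];b=s['img'][80:245,215:415,::-1]
im=np.hstack([cv2.resize(x.copy(),None,fx=2,fy=2,interpolation=cv2.INTER_CUBIC) for x in(a,b)])
cv2.imwrite('pics/box.png',im)
E
```

```text
(no output)
```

View pics/box.png

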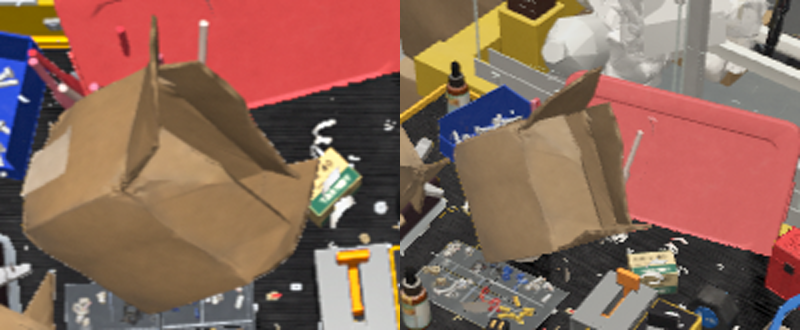

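```bash
python3 - <<'E'
from h import *
np.set_printoptions(precision=1,suppress=True)
t=snap('top');s=snap('scene')
for n,p,q in(('tip',(305,132),(340,194)),('flaptop',(226,57),(314,116)),('frontbottom?',(230,205),(259,211)),('seam',(213,146),(266,143))): 
    x=tri(t,p,s,q); print(n,x,proj(t,x)-p)
# tape measure, barTop
print(tri(t,(210+480/3.1,160+97/3.1),s,(190+531/3.4,195+150/3.4)))
s=ctrl.get_state();print(s['ee_pos'])
E
```

```text
tip [790.    5.3  91.6] [ 1.8 -2. ]
flaptop [853.8 133.3 242.6] [-0.8  0.9]
frontbottom? [652.4 156.7  48.3] [-1.1  1.1]
seam [699.5 155.2 242.6] [-4.4  4.5]
[ 669.  -101.8   96.7]
[228.1 500.4 218.6]
```

```bash
cat >> h.py <<'E'
def plan(*wps):
    """waypoints (x,y,z,yaw of tool y, deg): print tool-frame shift (m) and turn, each from the previous waypoint"""
    s=ctrl.get_state();R=cv2.Rodrigues(np.array(s['ee_rot']))[0];p=np.array(s['ee_pos']);yaw=np.degrees(np.arctan2(R[1,1],R[0,1]))
    print('t',s['time'],'p',p.round(1),'yaw',yaw.round(1),'w',round(s['grip_width'],1),'ff',round(s['finger_force'],1),'F',np.round(s['contact_force'],1),'j6',round(s['joint_pos'][5],2))
    for x,y,z,a in wps:
        c,sn=np.cos(np.radians(yaw)),np.sin(np.radians(yaw))
        ty=np.array([c,sn]);tx=np.array([-sn,c]); # z down: x = y cross z
        d=np.array([x,y])-p[:2]
        print('to',(x,y,z,a),'shift',np.round([d@tx/1e3,d@ty/1e3,(p[2]-z)/1e3],4),'turn',round(-((a-yaw+180)%360-180),1))
        p=np.array([x,y,z]);yaw=a
E
python3 - <<'E'
from h import *
plan((380,100,300,65.5),(667,-102,200,19),(667,-102,140,19),(667,-102,86,19))
E
```

```text
t 0.55 p [228.1 500.4 218.6] yaw 65.5 w 92.9 ff 0.0 F [-0.2 -1.2 -0.3] j6 -0.2
to (380, 100, 300, 65.5) shift [-0.3043 -0.3014 -0.0814] turn -0.0
to (667, -102, 200, 19) shift [-0.3449 -0.0648  0.1   ] turn 46.5
to (667, -102, 140, 19) shift [0.   0.   0.06] turn 0
to (667, -102, 86, 19) shift [0.    0.    0.054] turn 0
```

Emit:
step_arm --increments '[{"fingers": 1,"translation": [-0.08,-0.08,-0.08],"turn": 0},{"fingers": 1,"translation": [-0.16,-0.16,-0.081],"turn": 0},{"fingers": 1,"translation": [-0.24,-0.24,-0.081],"turn": 0},{"fingers": 1,"translation": [-0.304,-0.301,-0.081],"turn": 0},{"fingers": 1,"translation": [-0.304,-0.301,-0.081],"turn": 0},{"fingers": 1,"translation": [-0.304,-0.301,-0.081],"turn": 0},{"fingers": 1,"translation": [-0.304,-0.301,-0.081],"turn": 0},{"fingers": 1,"translation": [-0.304,-0.301,-0.081],"turn": 0},{"fingers": 1,"translation": [-0.304,-0.301,-0.081],"turn": 0},{"fingers": 1,"translation": [-0.304,-0.301,-0.081],"turn": 0}]'

```text
time: 1.55
ee_pos: [381.9, 96.2, 300.3]
ee_rot: [0.677, 3.065, -0.002]
contact_force: [-0.3, 0.6, 0.6]
grip_width: 92.8
finger_force: 0.0
```

Emit:
step_arm --increments '[{"fingers": 0.5,"translation": [-0.345,-0.065,0.05],"turn": 46.5},{"fingers": 0.5,"translation": [-0.345,-0.065,0.08],"turn": 46.5},{"fingers": 0.5,"translation": [-0.345,-0.065,0.1],"turn": 46.5},{"fingers": 0.5,"translation": [-0.345,-0.065,0.1],"turn": 46.5},{"fingers": 0.5,"translation": [-0.345,-0.065,0.1],"turn": 46.5},{"fingers": 0.5,"translation": [-0.345,-0.065,0.1],"turn": 46.5},{"fingers": 0.5,"translation": [-0.345,-0.065,0.1],"turn": 46.5},{"fingers": 0.5,"translation": [-0.345,-0.065,0.1],"turn": 46.5},{"fingers": 0.5,"translation": [-0.345,-0.065,0.1],"turn": 46.5},{"fingers": 0.5,"translation": [-0.345,-0.065,0.1],"turn": 46.5}]'

```text
time: 2.55
ee_pos: [666.4, -100.5, 199.2]
ee_rot: [-1.823, -2.557, 0.0]
contact_force: [-0.1, -0.1, -0.0]
grip_width: 46.3
finger_force: 0.0
```

```bash
python3 - <<'E'
from h import *
plan((667,-102,140,19),(667,-102,88,19))
E
```

```text
t 2.55 p [ 666.4 -100.5  199.2] yaw 19.0 w 46.3 ff 0.0 F [-0.1 -0.1 -0. ] j6 -0.65
to (667, -102, 140, 19) shift [-0.0016  0.      0.0592] turn 0.0
to (667, -102, 88, 19) shift [0.    0.    0.052] turn 0
```

Emit:
step_arm --increments '[{"fingers": 0.5,"translation": [-0.002,0,0.03],"turn": 0},{"fingers": 0.5,"translation": [-0.002,0,0.06],"turn": 0},{"fingers": 0.5,"translation": [-0.002,0,0.08],"turn": 0},{"fingers": 0.5,"translation": [-0.002,0,0.1],"turn": 0},{"fingers": 0.5,"translation": [-0.002,0,0.11],"turn": 0},{"fingers": 0.5,"translation": [-0.002,0,0.11],"turn": 0},{"fingers": 0.5,"translation": [-0.002,0,0.11],"turn": 0}]'

```text
time: 3.25
ee_pos: [667.9, -103.1, 91.2]
ee_rot: [1.823, 2.557, 0.001]
contact_force: [-0.1, -0.3, 0.3]
grip_width: 46.9
finger_force: 0.0
```

Emit:
step_arm --increments '[{"fingers": 0,"translation": [0,0,0],"turn": 0},{"fingers": 0,"translation": [0,0,0],"turn": 0},{"fingers": 0,"translation": [0,0,0],"turn": 0},{"fingers": 0,"translation": [0,0,0],"turn": 0},{"fingers": 0,"translation": [0,0,0],"turn": 0},{"fingers": 0,"translation": [0,0,0],"turn": 0},{"fingers": 0,"translation": [0,0,0],"turn": 0},{"fingers": 0,"translation": [0,0,0],"turn": 0}]' --squeeze 20

```text
time: 4.05
ee_pos: [669.1, -103.5, 90.0]
ee_rot: [1.823, 2.555, 0.003]
contact_force: [4.8, 0.9, -1.5]
grip_width: 12.0
finger_force: 20.0
```

```bash
python3 - <<'E'
from h import *
plan();print(ctrl.get_state()['torque'])
E
```

```text
t 4.05 p [ 669.1 -103.5   90. ] yaw 19.0 w 12.0 ff 20.0 F [ 4.8  0.9 -1.5] j6 -0.65
[ 0.18246746 -0.7478701   0.090007  ]
```

Emit:
step_arm --increments '[{"fingers": 0,"translation": [0,0.002,0],"turn": 0},{"fingers": 0,"translation": [0,0.002,0],"turn": -6},{"fingers": 0,"translation": [0,0.002,0],"turn": -12},{"fingers": 0,"translation": [0,0.002,0],"turn": -18},{"fingers": 0,"translation": [0,0.002,0],"turn": -24},{"fingers": 0,"translation": [0,0.002,0],"turn": -30},{"fingers": 0,"translation": [0,0.002,0],"turn": -36},{"fingers": 0,"translation": [0,0.002,0],"turn": -42},{"fingers": 0,"translation": [0,0.002,0],"turn": -48},{"fingers": 0,"translation": [0,0.002,0],"turn": -48}]'

```text
time: 5.05
ee_pos: [671.1, -101.6, 90.0]
ee_rot: [0.621, 3.076, 0.004]
contact_force: [6.0, 4.4, -1.3]
grip_width: 12.0
finger_force: 20.0
```

```bash
python3 - <<'E'
from h import *
plan();print(ctrl.get_state()['torque'])
E
```

```text
t 5.05 p [ 671.1 -101.6   90. ] yaw 67.2 w 12.0 ff 20.0 F [ 6.   4.4 -1.3] j6 -1.49
[ 0.75893077 -1.0002151   0.02980317]
```

Emit:
step_arm --increments '[{"fingers": 0,"translation": [-0.001,0.002,0],"turn": -6},{"fingers": 0,"translation": [-0.001,0.002,0],"turn": -12},{"fingers": 0,"translation": [-0.001,0.002,0],"turn": -18},{"fingers": 0,"translation": [-0.001,0.002,0],"turn": -24},{"fingers": 0,"translation": [-0.001,0.002,0],"turn": -30},{"fingers": 0,"translation": [-0.001,0.002,0],"turn": -36},{"fingers": 0,"translation": [-0.001,0.002,0],"turn": -42},{"fingers": 0,"translation": [-0.001,0.002,0],"turn": -44},{"fingers": 0,"translation": [-0.001,0.002,0],"turn": -44}]'

```text
time: 5.95
ee_pos: [671.2, -99.1, 89.9]
ee_rot: [-0.574, 3.088, 0.005]
contact_force: [1.5, 7.7, 2.6]
grip_width: 11.4
finger_force: 20.0
```

Emit:
step_arm --increments '[{"fingers": 0.35,"translation": [0,0,0],"turn": 0},{"fingers": 0.35,"translation": [0,0,0],"turn": 0},{"fingers": 0.35,"translation": [0,0,0],"turn": 0},{"fingers": 0.35,"translation": [0,0,-0.03],"turn": 0},{"fingers": 0.35,"translation": [0,0,-0.06],"turn": 0},{"fingers": 0.35,"translation": [0,0,-0.1],"turn": 0},{"fingers": 0.35,"translation": [0,0,-0.12],"turn": 0},{"fingers": 0.35,"translation": [0,0,-0.12],"turn": 0}]'

```text
time: 6.75
ee_pos: [672.9, -102.7, 214.0]
ee_rot: [-0.57, 3.083, -0.006]
contact_force: [0.4, 0.8, 0.1]
grip_width: 32.2
finger_force: 0.0
```

```bash
python3 - <<'E'
from h import *
s=snap('scene')
cv2.imwrite('pics/dial.png',cv2.resize(s['img'][180:330,240:440,::-1].copy(),None,fx=4,fy=4,interpolation=cv2.INTER_CUBIC))
plan((722,-29,170,5),(722,-29,95,5))
E
```

```text
t 6.8 p [ 671.8 -102.2  211.2] yaw 111.0 w 32.1 ff 0.0 F [ 0.2 -0.6  0.2] j6 -2.25
to (722, -29, 170, 5) shift [-0.0731  0.0504  0.0412] turn 106.0
to (722, -29, 95, 5) shift [0.    0.    0.075] turn 0
```

View pics/dial.png

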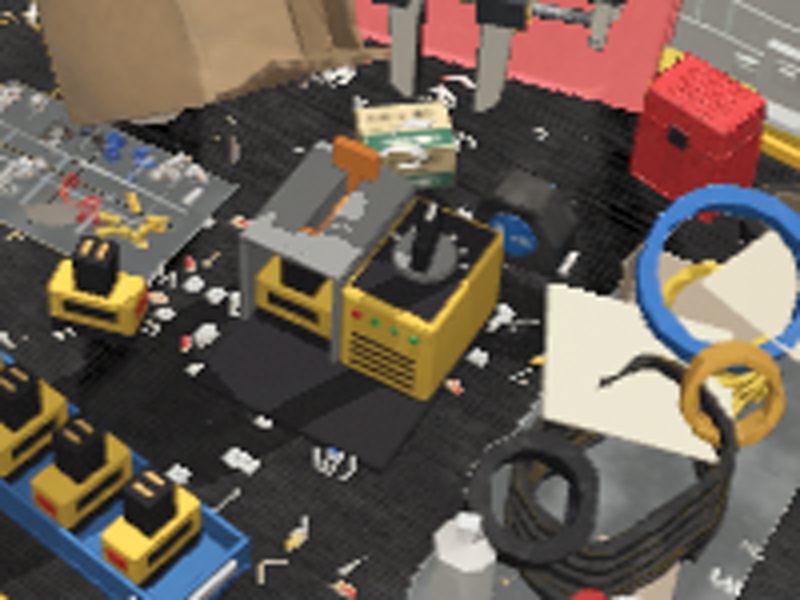

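Dial pointer now points up-image around (432,205), over where the green mark was. Checking its angle numerically.

```bash
python3 - <<'E'
from h import *
s=snap('scene')
h=cv2.cvtColor(s['img'],cv2.COLOR_RGB2HSV)
x0,y0=330,222
sub=s['img'][y0:y0+35,x0:x0+35]
m=cv2.inRange(h,(0,0,190),(180,50,255))[y0:y0+35,x0:x0+35]
g=cv2.inRange(h,(40,90,60),(85,255,255))[y0:y0+35,x0:x0+35]
for k,mm in(('w',m),('g',g)):
    N,l,st,c=cv2.connectedComponentsWithStats(mm)
    for i in range(1,N):
        u,v=c[i]+(x0,y0); print(k,st[i][4],(u,v),ray(s,u,v,102)[:2].round(1),ray(s,u,v,79)[:2].round(1))
cv2.imwrite('pics/d2.png',cv2.resize(sub[:,:,::-1].copy(),None,fx=16,fy=16,interpolation=cv2.INTER_CUBIC))
for a in (-8,22,52): # expected pointer tip
    print(a,proj(s,[669+17*np.cos(np.radians(a)),-102+17*np.sin(np.radians(a)),102]))
E
```

```text
w 2 (np.float64(348.0), np.float64(231.5)) [687.6 -93.5] [706.5 -82.2]
w 4 (np.float64(355.75), np.float64(232.75)) [ 695.6 -110.5] [714.6 -99.6]
w 1 (np.float64(347.0), np.float64(234.0)) [679.4 -96.3] [698.1 -85. ]
g 2 (np.float64(351.0), np.float64(224.5)) [711.4 -86. ] [730.7 -74.5]
-8 [351.32753934 233.95181606]
22 [348.052037   232.58574684]
52 [344.37100794 232.55658452]
```

View pics/d2.png

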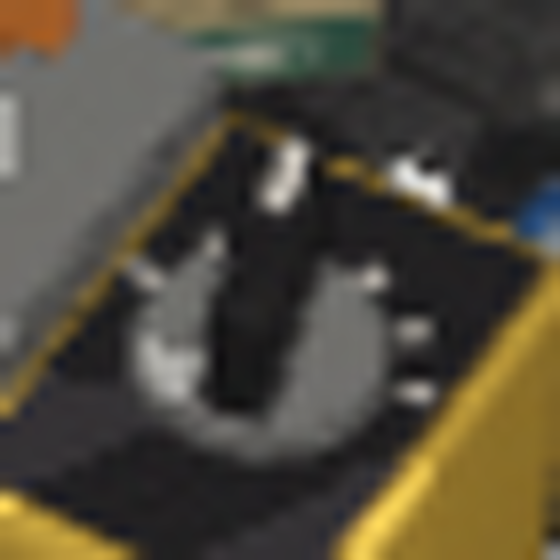

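Pointer is on the third position (two ticks left, three right, green hidden under it). Now the ejector.

Emit:
step_arm --increments '[{"fingers": 0,"translation": [-0.074,0.053,0.0],"turn": 40},{"fingers": 0,"translation": [-0.074,0.053,0.0],"turn": 80},{"fingers": 0,"translation": [-0.074,0.053,0.0],"turn": 106},{"fingers": 0,"translation": [-0.074,0.053,0.0],"turn": 106},{"fingers": 0,"translation": [-0.074,0.053,0.0],"turn": 106},{"fingers": 0,"translation": [-0.074,0.053,0.02],"turn": 106},{"fingers": 0,"translation": [-0.074,0.053,0.04],"turn": 106},{"fingers": 0,"translation": [-0.074,0.053,0.04],"turn": 106},{"fingers": 0,"translation": [-0.074,0.053,0.04],"turn": 106},{"fingers": 0,"translation": [-0.074,0.053,0.04],"turn": 106}]'

```text
time: 7.85
ee_pos: [719.7, -25.5, 166.1]
ee_rot: [-1.693, -2.641, 0.003]
contact_force: [0.3, -0.1, 0.1]
grip_width: 0.4
finger_force: 0.0
```

Emit:
step_arm --increments '[{"fingers": 0,"translation": [0,0,0],"turn": 0},{"fingers": 0,"translation": [0,0,0],"turn": 0},{"fingers": 0,"translation": [0,0,0],"turn": 0},{"fingers": 0,"translation": [0,0,0],"turn": 0},{"fingers": 0,"translation": [0,0,0],"turn": 0},{"fingers": 0,"translation": [0,0,0],"turn": 0},{"fingers": 0,"translation": [0,0,0],"turn": 0}]'

```text
time: 8.55
ee_pos: [721.2, -25.6, 169.8]
ee_rot: [1.686, 2.651, 0.0]
contact_force: [1.2, -0.4, -0.1]
grip_width: 0.3
finger_force: 0.0
```

```bash
python3 - <<'E'
from h import *
plan((724,-28.5,120,5),(724,-28.5,96,5))
s=ctrl.snapshot('scene');print(proj(s,ctrl.get_state()['ee_pos']))
E
```

```text
t 8.55 p [721.2 -25.6 169.8] yaw 25.1 w 0.3 ff 0.0 F [ 1.2 -0.4 -0.1] j6 -0.63
to (724, -28.5, 120, 5) shift [-0.0038  0.0013  0.0498] turn 20.1
to (724, -28.5, 96, 5) shift [0.    0.    0.024] turn 0
[334.18064318 191.28970712]
```

Emit:
step_arm --increments '[{"fingers": 0,"translation": [-0.004,0.003,0],"turn": 8},{"fingers": 0,"translation": [-0.004,0.003,0],"turn": 16},{"fingers": 0,"translation": [-0.004,0.003,0],"turn": 20},{"fingers": 0,"translation": [-0.004,0.003,0.02],"turn": 20},{"fingers": 0,"translation": [-0.004,0.003,0.04],"turn": 20},{"fingers": 0,"translation": [-0.004,0.003,0.06],"turn": 20},{"fingers": 0,"translation": [-0.004,0.003,0.073],"turn": 20},{"fingers": 0,"translation": [-0.004,0.003,0.073],"turn": 20},{"fingers": 0,"translation": [-0.004,0.003,0.073],"turn": 20}]'

```text
time: 9.5
ee_pos: [725.9, -28.0, 97.0]
ee_rot: [2.121, 2.317, 0.0]
contact_force: [-1.0, 0.5, 0.6]
grip_width: 0.3
finger_force: 0.0
```

```bash
python3 - <<'E'
from h import *
plan((660,-34.1,96,5))
E
```

```text
t 9.5 p [725.9 -28.   97. ] yaw 5.1 w 0.3 ff 0.0 F [-1.   0.5  0.6] j6 -0.28
to (660, -34.1, 96, 5) shift [-0.0003 -0.0662  0.001 ] turn 0.1
```

Push along tool −y gradually.

Emit:
step_arm --increments '[{"fingers": 0,"translation": [0,-0.005,0],"turn": 0},{"fingers": 0,"translation": [0,-0.01,0],"turn": 0},{"fingers": 0,"translation": [0,-0.015,0],"turn": 0},{"fingers": 0,"translation": [0,-0.02,0],"turn": 0},{"fingers": 0,"translation": [0,-0.025,0],"turn": 0},{"fingers": 0,"translation": [0,-0.03,0],"turn": 0},{"fingers": 0,"translation": [0,-0.035,0],"turn": 0},{"fingers": 0,"translation": [0,-0.04,0],"turn": 0},{"fingers": 0,"translation": [0,-0.045,0],"turn": 0},{"fingers": 0,"translation": [0,-0.045,0],"turn": 0}]'

```text
time: 10.5
ee_pos: [680.2, -32.1, 96.9]
ee_rot: [-2.121, -2.317, 0.0]
contact_force: [3.3, -0.3, 2.5]
grip_width: 0.5
finger_force: 1.7
```

Emit:
step_arm --increments '[{"fingers": 0,"translation": [0,-0.003,0],"turn": 0},{"fingers": 0,"translation": [0,-0.006,0],"turn": 0},{"fingers": 0,"translation": [0,-0.009,0],"turn": 0},{"fingers": 0,"translation": [0,-0.011,0],"turn": 0},{"fingers": 0,"translation": [0,-0.011,0],"turn": 0}]'

```text
time: 11.0
ee_pos: [669.9, -33.0, 96.7]
ee_rot: [2.121, 2.317, 0.0]
contact_force: [4.8, -0.2, 4.1]
grip_width: 0.2
finger_force: 2.4
```

```bash
python3 - <<'E'
from h import *
s=snap('scene')
cv2.imwrite('pics/ej.png',cv2.resize(s['img'][200:310,260:390,::-1].copy(),None,fx=4,fy=4,interpolation=cv2.INTER_CUBIC))
plan()
E
```

```text
t 11.05 p [669.9 -33.   96.7] yaw 5.0 w 0.7 ff 2.3 F [ 4.2 -1.8  3.4] j6 -0.3
```

View pics/ej.png

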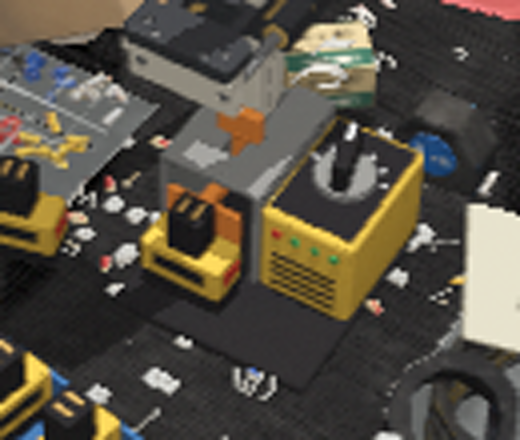

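Pack mostly out, orange pusher plate visible behind it at (240,205). Continue to the stop.

Emit:
step_arm --increments '[{"fingers": 0,"translation": [0,-0.002,0],"turn": 0},{"fingers": 0,"translation": [0,-0.004,0],"turn": 0},{"fingers": 0,"translation": [0,-0.006,0],"turn": 0},{"fingers": 0,"translation": [0,-0.007,0],"turn": 0},{"fingers": 0,"translation": [0,-0.007,0],"turn": 0}]'

```text
time: 11.55
ee_pos: [663.1, -33.7, 96.7]
ee_rot: [2.121, 2.317, 0.0]
contact_force: [5.1, 0.0, 3.9]
grip_width: 0.5
finger_force: 2.6
```

Emit:
step_arm --increments '[{"fingers": 0,"translation": [0,-0.001,0],"turn": 0},{"fingers": 0,"translation": [0,-0.002,0],"turn": 0},{"fingers": 0,"translation": [0,-0.003,0],"turn": 0},{"fingers": 0,"translation": [0,-0.003,0],"turn": 0}]'

```text
time: 11.95
ee_pos: [662.4, -33.8, 96.9]
ee_rot: [2.119, 2.314, 0.006]
contact_force: [11.8, 1.1, 0.2]
grip_width: 0.2
finger_force: 5.6
```

Stop reached. A hair more, then back off and lift.

Emit:
step_arm --increments '[{"fingers": 0,"translation": [0,-0.002,0],"turn": 0},{"fingers": 0,"translation": [0,-0.002,0],"turn": 0},{"fingers": 0,"translation": [0,0.012,0],"turn": 0},{"fingers": 0,"translation": [0,0.022,0],"turn": 0},{"fingers": 0,"translation": [0,0.032,0],"turn": 0},{"fingers": 0,"translation": [0,0.042,0],"turn": 0},{"fingers": 0,"translation": [0,0.052,0],"turn": 0},{"fingers": 0,"translation": [0,0.064,0],"turn": 0},{"fingers": 0,"translation": [0,0.068,0],"turn": 0},{"fingers": 0,"translation": [0,0.068,0],"turn": 0}]'

```text
time: 12.95
ee_pos: [726.7, -27.6, 95.2]
ee_rot: [-2.119, -2.315, 0.003]
contact_force: [0.5, 0.3, 0.2]
grip_width: 0.5
finger_force: 0.0
```

Emit:
step_arm --increments '[{"fingers": 0,"translation": [0,0,-0.04],"turn": 0},{"fingers": 0,"translation": [0,0,-0.08],"turn": 0},{"fingers": 0,"translation": [0,0,-0.11],"turn": 0},{"fingers": 0,"translation": [0,0,-0.11],"turn": 0},{"fingers": 0.5,"translation": [0,0,-0.11],"turn": 0},{"fingers": 0.5,"translation": [0,0,-0.11],"turn": 0}]'

```text
time: 13.55
ee_pos: [726.2, -27.7, 204.6]
ee_rot: [-2.119, -2.315, 0.003]
contact_force: [0.1, 0.3, -0.4]
grip_width: 12.1
finger_force: 0.0
```

```bash
python3 - <<'E'
from h import *
plan((400,-20,300,95),(448.5,8.5,200,-85))
E
```

```text
t 13.55 p [726.2 -27.7 204.6] yaw 5.0 w 12.1 ff 0.0 F [ 0.1  0.3 -0.4] j6 -0.28
to (400, -20, 300, 95) shift [ 0.0363 -0.3242 -0.0954] turn -90.0
to (448.5, 8.5, 200, -85) shift [-0.0508  0.0242  0.1   ] turn 180
```

```bash
python3 - <<'E'
from h import *
plan((440.5,-74,160,-5))
E
```

```text
t 13.55 p [726.2 -27.7 204.6] yaw 5.0 w 12.1 ff 0.0 F [ 0.1  0.3 -0.4] j6 -0.28
to (440.5, -74, 160, -5) shift [-0.021  -0.2886  0.0446] turn 10.0
```

Emit:
step_arm --increments '[{"fingers": 0.5,"translation": [-0.02,-0.1,0],"turn": 5},{"fingers": 0.5,"translation": [-0.021,-0.2,0],"turn": 10},{"fingers": 0.5,"translation": [-0.021,-0.289,0.0],"turn": 10},{"fingers": 0.5,"translation": [-0.021,-0.289,0.0],"turn": 10},{"fingers": 0.5,"translation": [-0.021,-0.289,0.0],"turn": 10},{"fingers": 0.5,"translation": [-0.021,-0.289,0.02],"turn": 10},{"fingers": 0.5,"translation": [-0.021,-0.289,0.045],"turn": 10},{"fingers": 0.5,"translation": [-0.021,-0.289,0.045],"turn": 10},{"fingers": 0.5,"translation": [-0.021,-0.289,0.045],"turn": 10},{"fingers": 0.5,"translation": [-0.021,-0.289,0.045],"turn": 10}]'

```text
time: 14.55
ee_pos: [442.6, -74.4, 162.2]
ee_rot: [2.314, 2.124, 0.001]
contact_force: [-0.1, 0.4, 0.3]
grip_width: 46.3
finger_force: 0.0
```

```bash
python3 - <<'E'
from h import *
plan((440.5,-74,160,-5),(440.5,-74,50,-5))
t=snap('top')
cv2.imwrite('pics/t3.png',cv2.resize(t['img'][160:350,210:450,::-1].copy(),None,fx=3.1,fy=3.1,interpolation=cv2.INTER_CUBIC))
E
```

```text
t 14.55 p [442.6 -74.4 162.2] yaw -4.9 w 46.3 ff 0.0 F [-0.1  0.4  0.3] j6 -0.33
to (440.5, -74, 160, -5) shift [ 0.0002 -0.0022  0.0022] turn 0.1
to (440.5, -74, 50, -5) shift [0.   0.   0.11] turn 0
```

View pics/t3.png

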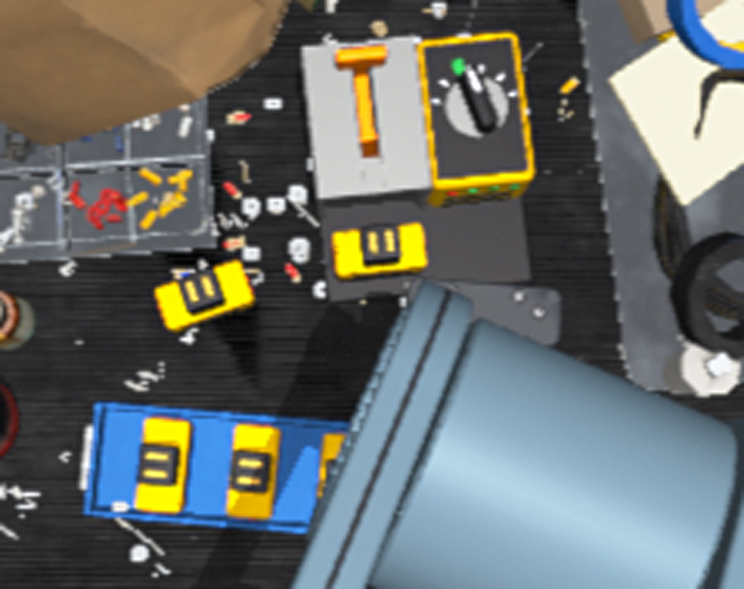

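Dial points to the green mark (459,67), ejector sprung back at (361,55), pack on the sill at (380,250). Now slide the stored packs aside, st4 first.

Emit:
step_arm --increments '[{"fingers": 0.5,"translation": [0,0,0.03],"turn": 0},{"fingers": 0.5,"translation": [0,0,0.06],"turn": 0},{"fingers": 0.5,"translation": [0,0,0.085],"turn": 0},{"fingers": 0.5,"translation": [0,0,0.1],"turn": 0},{"fingers": 0.5,"translation": [0,0,0.11],"turn": 0},{"fingers": 0.5,"translation": [0,0,0.11],"turn": 0},{"fingers": 0.5,"translation": [0,0,0.11],"turn": 0}]'

```text
time: 15.3
ee_pos: [442.4, -74.4, 52.2]
ee_rot: [2.314, 2.123, 0.001]
contact_force: [0.2, -0.9, 0.0]
grip_width: 46.7
finger_force: 0.0
```

Emit:
step_arm --increments '[{"fingers": 0,"translation": [0,0,0],"turn": 0},{"fingers": 0,"translation": [0,0,0],"turn": 0},{"fingers": 0,"translation": [0,0,0],"turn": 0},{"fingers": 0,"translation": [0,0,0],"turn": 0},{"fingers": 0,"translation": [0,0,0],"turn": 0},{"fingers": 0,"translation": [0,0,0],"turn": 0}]' --squeeze 5

```text
time: 15.9
ee_pos: [441.5, -74.1, 52.0]
ee_rot: [2.315, 2.124, -0.0]
contact_force: [-0.9, 1.0, 5.8]
grip_width: 23.9
finger_force: 5.0
```

```bash
python3 - <<'E'
from h import *
plan()
E
```

```text
t 15.9 p [441.5 -74.1  52. ] yaw -4.9 w 23.9 ff 5.0 F [-0.9  1.   5.8] j6 -0.33
```

Emit:
step_arm --increments '[{"fingers": 0,"translation": [-0.005,0,0],"turn": 0},{"fingers": 0,"translation": [-0.01,0,0],"turn": 0},{"fingers": 0,"translation": [-0.015,0,0],"turn": 0},{"fingers": 0,"translation": [-0.019,0,0],"turn": 0},{"fingers": 0,"translation": [-0.022,0,0],"turn": 0},{"fingers": 0,"translation": [-0.025,0,0],"turn": 0},{"fingers": 0,"translation": [-0.025,0,0],"turn": 0},{"fingers": 0,"translation": [-0.025,0,0],"turn": 0}]'

```text
time: 16.7
ee_pos: [439.4, -99.3, 51.5]
ee_rot: [2.315, 2.123, -0.0]
contact_force: [-0.1, 0.4, -0.4]
grip_width: 24.2
finger_force: 5.0
```

Emit:
step_arm --increments '[{"fingers": 0.5,"translation": [0,0,0],"turn": 0},{"fingers": 0.5,"translation": [0,0,0],"turn": 0},{"fingers": 0.5,"translation": [0,0,0],"turn": 0},{"fingers": 0.5,"translation": [0,0,-0.02],"turn": 0},{"fingers": 0.5,"translation": [0,0,-0.05],"turn": 0},{"fingers": 0.5,"translation": [0,0,-0.06],"turn": 0},{"fingers": 0.5,"translation": [0,0,-0.06],"turn": 0},{"fingers": 0.5,"translation": [0,0,-0.06],"turn": 0}]'

```text
time: 17.5
ee_pos: [439.0, -98.9, 111.0]
ee_rot: [-2.315, -2.123, 0.0]
contact_force: [0.2, -0.4, -0.2]
grip_width: 46.3
finger_force: 0.0
```

```bash
python3 - <<'E'
from h import *
plan((446,-19.7,110,-5),(446,-19.7,52,-5))
E
```

```text
t 17.5 p [439.  -98.9 111. ] yaw -4.9 w 46.3 ff 0.0 F [ 0.2 -0.4 -0.2] j6 -0.38
to (446, -19.7, 110, -5) shift [0.0795 0.0001 0.001 ] turn 0.1
to (446, -19.7, 52, -5) shift [0.    0.    0.058] turn 0
```

Emit:
step_arm --increments '[{"fingers": 0.5,"translation": [0.03,0,0],"turn": 0},{"fingers": 0.5,"translation": [0.06,0,0],"turn": 0},{"fingers": 0.5,"translation": [0.0795,0,0],"turn": 0},{"fingers": 0.5,"translation": [0.0795,0,0],"turn": 0},{"fingers": 0.5,"translation": [0.0795,0,0],"turn": 0},{"fingers": 0.5,"translation": [0.0795,0,0.02],"turn": 0},{"fingers": 0.5,"translation": [0.0795,0,0.04],"turn": 0},{"fingers": 0.5,"translation": [0.0795,0,0.058],"turn": 0},{"fingers": 0.5,"translation": [0.0795,0,0.058],"turn": 0},{"fingers": 0.5,"translation": [0.0795,0,0.058],"turn": 0}]'

```text
time: 18.5
ee_pos: [446.0, -20.6, 53.4]
ee_rot: [-2.316, -2.122, 0.001]
contact_force: [-0.3, -1.1, -0.0]
grip_width: 46.5
finger_force: 0.0
```

Emit:
step_arm --increments '[{"fingers": 0,"translation": [0,0,0],"turn": 0},{"fingers": 0,"translation": [0,0,0],"turn": 0},{"fingers": 0,"translation": [0,0,0],"turn": 0},{"fingers": 0,"translation": [0,0,0],"turn": 0},{"fingers": 0,"translation": [0,0,0],"turn": 0},{"fingers": 0,"translation": [0,0,0],"turn": 0},{"fingers": 0,"translation": [0,0,0],"turn": 0}]'

```text
time: 19.2
ee_pos: [446.4, -19.9, 54.1]
ee_rot: [2.315, 2.123, 0.0]
contact_force: [-2.6, 0.2, 5.4]
grip_width: 24.4
finger_force: 5.0
```

Emit:
step_arm --increments '[{"fingers": 0,"translation": [-0.006,0,0],"turn": 0},{"fingers": 0,"translation": [-0.013,0,0],"turn": 0},{"fingers": 0,"translation": [-0.02,0,0],"turn": 0},{"fingers": 0,"translation": [-0.027,0,0],"turn": 0},{"fingers": 0,"translation": [-0.034,0,0],"turn": 0},{"fingers": 0,"translation": [-0.041,0,0],"turn": 0},{"fingers": 0,"translation": [-0.046,0,0],"turn": 0},{"fingers": 0,"translation": [-0.05,0,0],"turn": 0},{"fingers": 0,"translation": [-0.05,0,0],"turn": 0},{"fingers": 0,"translation": [-0.05,0,0],"turn": 0}]'

```text
time: 20.2
ee_pos: [441.8, -69.8, 53.6]
ee_rot: [-2.315, -2.123, 0.0]
contact_force: [-0.2, -0.5, -1.1]
grip_width: 23.9
finger_force: 5.0
```

Emit:
step_arm --increments '[{"fingers": 0.5,"translation": [0,0,0],"turn": 0},{"fingers": 0.5,"translation": [0,0,0],"turn": 0},{"fingers": 0.5,"translation": [0,0,0],"turn": 0},{"fingers": 0.5,"translation": [0,0,-0.02],"turn": 0},{"fingers": 0.5,"translation": [0,0,-0.05],"turn": 0},{"fingers": 0.5,"translation": [0,0,-0.06],"turn": 0},{"fingers": 0.5,"translation": [0,0,-0.06],"turn": 0},{"fingers": 0.5,"translation": [0,0,-0.06],"turn": 0}]'

```text
time: 21.0
ee_pos: [441.6, -69.5, 113.1]
ee_rot: [-2.315, -2.123, 0.0]
contact_force: [-0.3, 0.4, -0.4]
grip_width: 46.9
finger_force: 0.0
```

```bash
python3 - <<'E'
from h import *
plan((455,89,111,-5),(455,89,52,-5))
E
```

```text
t 21.0 p [441.6 -69.5 113.1] yaw -4.9 w 46.9 ff 0.0 F [-0.3  0.4 -0.4] j6 -0.32
to (455, 89, 111, -5) shift [ 0.159  -0.0003  0.0021] turn 0.1
to (455, 89, 52, -5) shift [0.    0.    0.059] turn 0
```

Emit:
step_arm --increments '[{"fingers": 0.5,"translation": [0.05,0,0],"turn": 0},{"fingers": 0.5,"translation": [0.1,0,0],"turn": 0},{"fingers": 0.5,"translation": [0.14,0,0],"turn": 0},{"fingers": 0.5,"translation": [0.159,0,0],"turn": 0},{"fingers": 0.5,"translation": [0.159,0,0],"turn": 0},{"fingers": 0.5,"translation": [0.159,0,0.02],"turn": 0},{"fingers": 0.5,"translation": [0.159,0,0.045],"turn": 0},{"fingers": 0.5,"translation": [0.159,0,0.061],"turn": 0},{"fingers": 0.5,"translation": [0.159,0,0.061],"turn": 0},{"fingers": 0.5,"translation": [0.159,0,0.061],"turn": 0}]'

```text
time: 22.0
ee_pos: [455.2, 88.0, 52.2]
ee_rot: [-2.315, -2.122, 0.002]
contact_force: [0.8, 0.3, 0.6]
grip_width: 46.4
finger_force: 0.0
```

Emit:
step_arm --increments '[{"fingers": 0,"translation": [0,0,0],"turn": 0},{"fingers": 0,"translation": [0,0,0],"turn": 0},{"fingers": 0,"translation": [0,0,0],"turn": 0},{"fingers": 0,"translation": [0,0,0],"turn": 0},{"fingers": 0,"translation": [0,0,0],"turn": 0},{"fingers": 0,"translation": [0,0,0],"turn": 0},{"fingers": 0,"translation": [0,0,0],"turn": 0}]'

```text
time: 22.7
ee_pos: [455.9, 88.6, 53.2]
ee_rot: [2.315, 2.123, 0.001]
contact_force: [-1.7, -1.6, 4.8]
grip_width: 24.1
finger_force: 5.0
```

Emit:
step_arm --increments '[{"fingers": 0,"translation": [0.006,0,0],"turn": 0},{"fingers": 0,"translation": [0.011,0,0],"turn": 0},{"fingers": 0,"translation": [0.016,0,0],"turn": 0},{"fingers": 0,"translation": [0.021,0,0],"turn": 0},{"fingers": 0,"translation": [0.025,0,0],"turn": 0},{"fingers": 0,"translation": [0.0275,0,0],"turn": 0},{"fingers": 0,"translation": [0.0275,0,0],"turn": 0},{"fingers": 0,"translation": [0.0275,0,0],"turn": 0}]'

```text
time: 23.5
ee_pos: [457.9, 116.4, 52.5]
ee_rot: [-2.315, -2.123, -0.0]
contact_force: [0.9, 0.5, -0.5]
grip_width: 24.0
finger_force: 5.0
```

Emit:
step_arm --increments '[{"fingers": 0.5,"translation": [0,0,0],"turn": 0},{"fingers": 0.5,"translation": [0,0,0],"turn": 0},{"fingers": 0.5,"translation": [0,0,0],"turn": 0},{"fingers": 0.5,"translation": [0,0,-0.02],"turn": 0},{"fingers": 0.5,"translation": [0,0,-0.05],"turn": 0},{"fingers": 0.5,"translation": [0,0,-0.06],"turn": 0},{"fingers": 0.5,"translation": [0,0,-0.06],"turn": 0},{"fingers": 0.5,"translation": [0,0,-0.06],"turn": 0}]'

```text
time: 24.3
ee_pos: [457.6, 116.1, 112.0]
ee_rot: [-2.315, -2.123, 0.001]
contact_force: [0.1, 0.1, -1.4]
grip_width: 46.4
finger_force: 0.0
```

```bash
python3 - <<'E'
from h import *
plan((450.5,34.8,111,-5),(450.5,34.8,52,-5))
E
```

```text
t 24.3 p [457.6 116.1 112. ] yaw -5.0 w 46.4 ff 0.0 F [ 0.1  0.1 -1.4] j6 0.1
to (450.5, 34.8, 111, -5) shift [-0.0816 -0.0001  0.001 ] turn 0.0
to (450.5, 34.8, 52, -5) shift [0.    0.    0.059] turn 0
```

Emit:
step_arm --increments '[{"fingers": 0.5,"translation": [-0.03,0,0],"turn": 0},{"fingers": 0.5,"translation": [-0.06,0,0],"turn": 0},{"fingers": 0.5,"translation": [-0.0815,0,0],"turn": 0},{"fingers": 0.5,"translation": [-0.0815,0,0],"turn": 0},{"fingers": 0.5,"translation": [-0.0815,0,0],"turn": 0},{"fingers": 0.5,"translation": [-0.0815,0,0.02],"turn": 0},{"fingers": 0.5,"translation": [-0.0815,0,0.04],"turn": 0},{"fingers": 0.5,"translation": [-0.0815,0,0.06],"turn": 0},{"fingers": 0.5,"translation": [-0.0815,0,0.06],"turn": 0},{"fingers": 0.5,"translation": [-0.0815,0,0.06],"turn": 0}]'

```text
time: 25.3
ee_pos: [450.6, 35.8, 52.4]
ee_rot: [-2.313, -2.124, 0.001]
contact_force: [0.5, 1.0, 0.6]
grip_width: 46.2
finger_force: 0.0
```

Emit:
step_arm --increments '[{"fingers": 0,"translation": [0,0,0],"turn": 0},{"fingers": 0,"translation": [0,0,0],"turn": 0},{"fingers": 0,"translation": [0,0,0],"turn": 0},{"fingers": 0,"translation": [0,0,0],"turn": 0},{"fingers": 0,"translation": [0,0,0],"turn": 0},{"fingers": 0,"translation": [0,0,0],"turn": 0},{"fingers": 0,"translation": [0,0,0],"turn": 0}]'

```text
time: 26.0
ee_pos: [451.2, 34.8, 53.2]
ee_rot: [2.315, 2.123, 0.001]
contact_force: [-1.6, -0.5, 5.5]
grip_width: 24.2
finger_force: 5.0
```

Emit:
step_arm --increments '[{"fingers": 0,"translation": [0.006,0,0],"turn": 0},{"fingers": 0,"translation": [0.013,0,0],"turn": 0},{"fingers": 0,"translation": [0.02,0,0],"turn": 0},{"fingers": 0,"translation": [0.027,0,0],"turn": 0},{"fingers": 0,"translation": [0.034,0,0],"turn": 0},{"fingers": 0,"translation": [0.041,0,0],"turn": 0},{"fingers": 0,"translation": [0.047,0,0],"turn": 0},{"fingers": 0,"translation": [0.052,0,0],"turn": 0},{"fingers": 0,"translation": [0.052,0,0],"turn": 0},{"fingers": 0,"translation": [0.052,0,0],"turn": 0}]'

```text
time: 27.0
ee_pos: [455.3, 87.1, 52.5]
ee_rot: [-2.315, -2.124, -0.0]
contact_force: [-1.8, -0.2, -1.1]
grip_width: 24.3
finger_force: 5.0
```

Emit:
step_arm --increments '[{"fingers": 0.5,"translation": [0,0,0],"turn": 0},{"fingers": 0.5,"translation": [0,0,0],"turn": 0},{"fingers": 0.5,"translation": [0,0,0],"turn": 0},{"fingers": 0.5,"translation": [0,0,-0.02],"turn": 0},{"fingers": 0.5,"translation": [0,0,-0.05],"turn": 0},{"fingers": 0.5,"translation": [0,0,-0.1],"turn": 0},{"fingers": 0.5,"translation": [0,0,-0.14],"turn": 0},{"fingers": 0.5,"translation": [0,0,-0.14],"turn": 0},{"fingers": 0.5,"translation": [0,0,-0.14],"turn": 0}]'

```text
time: 27.9
ee_pos: [456.0, 86.6, 193.4]
ee_rot: [2.314, 2.122, 0.003]
contact_force: [0.3, 0.3, -1.2]
grip_width: 46.6
finger_force: 0.0
```

```bash
python3 - <<'E'
from h import *
s=snap('scene')
cv2.imwrite('pics/s4.png',cv2.resize(s['img'][195:370,190:410,::-1].copy(),None,fx=3.4,fy=3.4,interpolation=cv2.INTER_CUBIC))
t=snap('top')
print(ray(t,210+380/3.1,160+243/3.1,78))
plan((579,-39,200,95),(579,-39,150,95),(579,-39,52,95))
E
```

```text
[584.15039392 -42.14844711  78.        ]
t 28.0 p [454.5  86.7 191.4] yaw -5.0 w 46.6 ff 0.0 F [-0.1  0.3 -0.5] j6 0.03
to (579, -39, 200, 95) shift [-0.1145  0.1349 -0.0086] turn -100.0
to (579, -39, 150, 95) shift [0.   0.   0.05] turn 0
to (579, -39, 52, 95) shift [0.    0.    0.098] turn 0
```

View pics/s4.png

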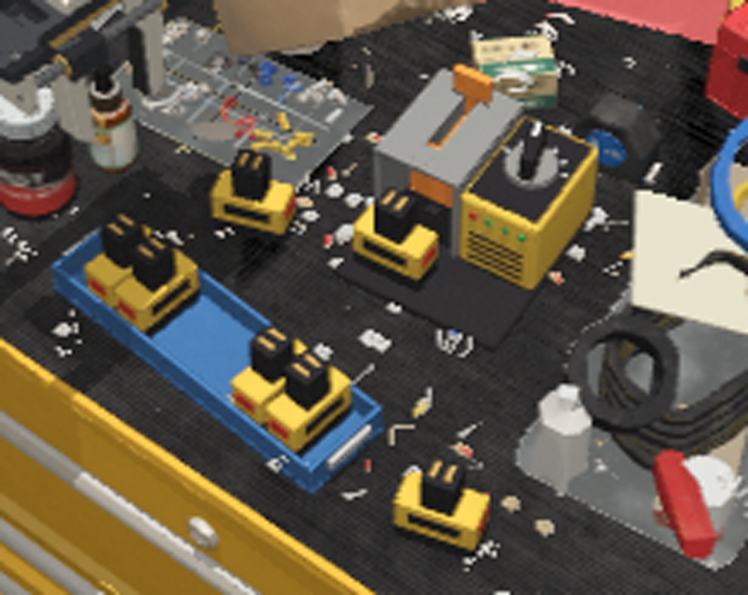

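Stored packs are now in two pairs at the ends with a clear middle gap; slide back, pack on sill at (398,235), two loose packs unchanged. Pick the bay pack.

Emit:
step_arm --increments '[{"fingers": 0.5,"translation": [-0.04,0.04,0],"turn": 8},{"fingers": 0.5,"translation": [-0.08,0.08,0],"turn": 16},{"fingers": 0.5,"translation": [-0.117,0.14,0],"turn": 24},{"fingers": 0.5,"translation": [-0.117,0.14,0],"turn": 32},{"fingers": 0.5,"translation": [-0.117,0.14,0],"turn": 40},{"fingers": 0.5,"translation": [-0.117,0.14,0],"turn": 48},{"fingers": 0.5,"translation": [-0.117,0.14,0],"turn": 56},{"fingers": 0.5,"translation": [-0.117,0.14,0],"turn": 64},{"fingers": 0.5,"translation": [-0.117,0.14,0],"turn": 72},{"fingers": 0.5,"translation": [-0.117,0.14,0],"turn": 80}]'

```text
time: 29.0
ee_pos: [583.7, -41.7, 190.1]
ee_rot: [-3.138, -0.129, 0.007]
contact_force: [0.4, -0.1, -0.4]
grip_width: 46.6
finger_force: 0.0
```

Emit:
step_arm --increments '[{"fingers": 0.5,"translation": [0,0,0],"turn": 0},{"fingers": 0.5,"translation": [0,0,0],"turn": 0},{"fingers": 0.5,"translation": [0,0,0],"turn": 0}]'

```text
time: 29.3
ee_pos: [584.5, -41.8, 191.8]
ee_rot: [-3.138, -0.143, 0.002]
contact_force: [-0.2, 0.1, 0.4]
grip_width: 46.5
finger_force: 0.0
```

```bash
python3 - <<'E'
from h import *
t=snap('top');s=snap('scene')
print(tri(t,(210+380/3.1,160+243/3.1),s,(190+397/3.4,195+200/3.4)).round(1))
plan((583.5,-42,150,-85),(583.5,-42,56,-85))
E
```

```text
[586.3 -44.2  77.7]
t 29.4 p [584.7 -41.8 192.3] yaw -84.9 w 46.6 ff 0.0 F [-0.1 -0.1  0.4] j6 1.22
to (583.5, -42, 150, -85) shift [-0.0012  0.0001  0.0423] turn 0.1
to (583.5, -42, 56, -85) shift [0.    0.    0.094] turn 0
```

Emit:
step_arm --increments '[{"fingers": 0.5,"translation": [0,0,0.04],"turn": 0},{"fingers": 0.5,"translation": [0,0,0.08],"turn": 0},{"fingers": 0.5,"translation": [0,0,0.11],"turn": 0},{"fingers": 0.5,"translation": [0,0,0.125],"turn": 0},{"fingers": 0.5,"translation": [0,0,0.136],"turn": 0},{"fingers": 0.5,"translation": [0,0,0.136],"turn": 0},{"fingers": 0.5,"translation": [0,0,0.136],"turn": 0}]'

```text
time: 30.1
ee_pos: [585.5, -42.1, 57.4]
ee_rot: [3.138, 0.139, 0.002]
contact_force: [-0.5, -0.3, -0.1]
grip_width: 46.3
finger_force: 0.0
```

Emit:
step_arm --increments '[{"fingers": 0,"translation": [0,0,0],"turn": 0},{"fingers": 0,"translation": [0,0,0],"turn": 0},{"fingers": 0,"translation": [0,0,0],"turn": 0},{"fingers": 0,"translation": [0,0,0],"turn": 0},{"fingers": 0,"translation": [0,0,0],"turn": 0},{"fingers": 0,"translation": [0,0,0],"turn": 0},{"fingers": 0,"translation": [0,0,0],"turn": 0},{"fingers": 0,"translation": [0,0,0],"turn": 0}]' --squeeze 30

```text
time: 30.9
ee_pos: [585.3, -42.0, 57.4]
ee_rot: [3.138, 0.138, 0.002]
contact_force: [-0.7, -0.1, 5.6]
grip_width: 24.0
finger_force: 30.0
```

```bash
python3 - <<'E'
from h import *
plan((583.5,-42,170,-85),(450,20.9,170,-5))
E
```

```text
t 30.9 p [585.3 -42.   57.4] yaw -84.9 w 24.0 ff 30.0 F [-0.7 -0.1  5.6] j6 1.22
to (583.5, -42, 170, -85) shift [-0.0018 -0.0002 -0.1126] turn 0.1
to (450, 20.9, 170, -5) shift [-0.1275 -0.0743  0.    ] turn -80
```

Emit:
step_arm --increments '[{"fingers": 0,"translation": [0,0,-0.01],"turn": 0},{"fingers": 0,"translation": [0,0,-0.03],"turn": 0},{"fingers": 0,"translation": [0,0,-0.06],"turn": 0},{"fingers": 0,"translation": [0,0,-0.09],"turn": 0},{"fingers": 0,"translation": [0,0,-0.112],"turn": 0},{"fingers": 0,"translation": [0,0,-0.112],"turn": 0},{"fingers": 0,"translation": [0,0,-0.112],"turn": 0}]'

```text
time: 31.6
ee_pos: [584.6, -41.8, 168.3]
ee_rot: [-3.138, -0.138, 0.0]
contact_force: [-0.3, -0.4, -2.2]
grip_width: 23.9
finger_force: 30.0
```

Emit:
step_arm --increments '[{"fingers": 0,"translation": [-0.015,-0.01,0],"turn": -8},{"fingers": 0,"translation": [-0.03,-0.02,0],"turn": -16},{"fingers": 0,"translation": [-0.045,-0.03,0],"turn": -24},{"fingers": 0,"translation": [-0.06,-0.04,0],"turn": -32},{"fingers": 0,"translation": [-0.075,-0.05,0],"turn": -40},{"fingers": 0,"translation": [-0.09,-0.06,0],"turn": -48},{"fingers": 0,"translation": [-0.105,-0.068,0],"turn": -56},{"fingers": 0,"translation": [-0.12,-0.073,0],"turn": -64},{"fingers": 0,"translation": [-0.129,-0.0747,0],"turn": -72},{"fingers": 0,"translation": [-0.129,-0.0747,0],"turn": -80}]'

```text
time: 32.6
ee_pos: [446.9, 21.9, 166.6]
ee_rot: [-2.306, -2.128, 0.005]
contact_force: [-0.2, -0.2, -1.2]
grip_width: 23.8
finger_force: 30.0
```

Emit:
step_arm --increments '[{"fingers": 0,"translation": [0,0,0],"turn": 0},{"fingers": 0,"translation": [0,0,0],"turn": 0},{"fingers": 0,"translation": [0,0,0],"turn": 0}]'

```text
time: 32.9
ee_pos: [449.5, 21.2, 167.9]
ee_rot: [-2.317, -2.119, 0.001]
contact_force: [0.6, -0.3, -2.4]
grip_width: 23.7
finger_force: 30.0
```

```bash
python3 - <<'E'
from h import *
s=snap('scene')
cv2.imwrite('pics/s5.png',cv2.resize(s['img'][195:370,190:410,::-1].copy(),None,fx=3.4,fy=3.4,interpolation=cv2.INTER_CUBIC))
plan((450,20.9,100,-5),(450,20.9,54,-5))
E
```

```text
t 32.95 p [449.6  21.1 168.1] yaw -5.1 w 24.1 ff 30.0 F [ 0.2  1.1 -1.4] j6 -0.11
to (450, 20.9, 100, -5) shift [-0.0002  0.0004  0.0681] turn -0.1
to (450, 20.9, 54, -5) shift [0.    0.    0.046] turn 0
```

View pics/s5.png

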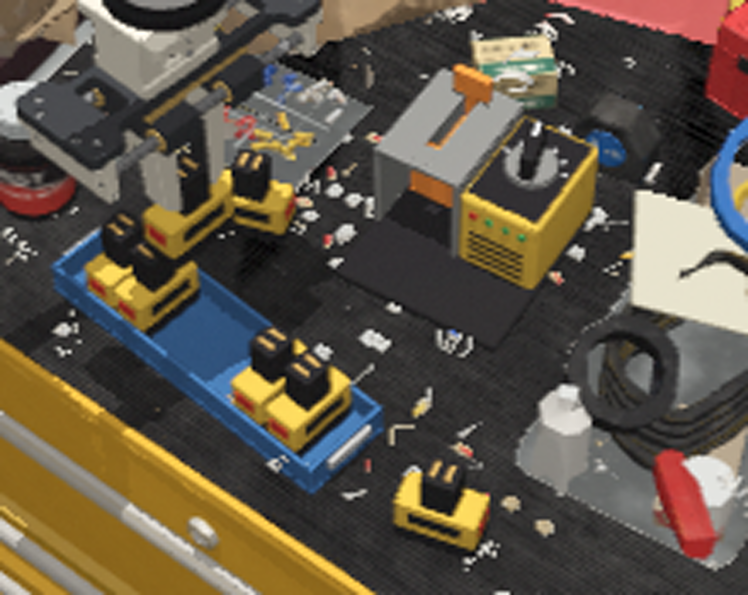

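Held upright above the gap. Lower and release.

Emit:
step_arm --increments '[{"fingers": 0,"translation": [0,0,0.025],"turn": 0},{"fingers": 0,"translation": [0,0,0.05],"turn": 0},{"fingers": 0,"translation": [0,0,0.07],"turn": 0},{"fingers": 0,"translation": [0,0,0.085],"turn": 0},{"fingers": 0,"translation": [0,0,0.095],"turn": 0},{"fingers": 0,"translation": [0,0,0.102],"turn": 0},{"fingers": 0,"translation": [0,0,0.108],"turn": 0},{"fingers": 0,"translation": [0,0,0.112],"turn": 0},{"fingers": 0,"translation": [0,0,0.114],"turn": 0},{"fingers": 0,"translation": [0,0,0.114],"turn": 0}]'

```text
time: 33.95
ee_pos: [449.9, 21.1, 54.7]
ee_rot: [2.315, 2.123, 0.0]
contact_force: [1.0, 0.0, -2.4]
grip_width: 23.7
finger_force: 30.0
```

```bash
python3 - <<'E'
from h import *
plan()
E
```

```text
t 33.95 p [449.9  21.1  54.7] yaw -5.0 w 23.7 ff 30.0 F [ 1.   0.  -2.4] j6 -0.12
```

Emit:
step_arm --increments '[{"fingers": 0,"translation": [0,0,0.001],"turn": 0},{"fingers": 0,"translation": [0,0,0.002],"turn": 0},{"fingers": 0,"translation": [0,0,0.002],"turn": 0}]'

```text
time: 34.25
ee_pos: [450.2, 21.0, 53.3]
ee_rot: [2.315, 2.123, 0.001]
contact_force: [-1.2, 0.6, 4.3]
grip_width: 24.0
finger_force: 30.0
```

Emit:
step_arm --increments '[{"fingers": 0.5,"translation": [0,0,0],"turn": 0},{"fingers": 0.5,"translation": [0,0,0],"turn": 0},{"fingers": 0.5,"translation": [0,0,0],"turn": 0},{"fingers": 0.5,"translation": [0,0,0],"turn": 0},{"fingers": 0.5,"translation": [0,0,-0.03],"turn": 0},{"fingers": 0.5,"translation": [0,0,-0.07],"turn": 0},{"fingers": 0.5,"translation": [0,0,-0.12],"turn": 0},{"fingers": 0.5,"translation": [0,0,-0.12],"turn": 0},{"fingers": 0.5,"translation": [0,0,-0.12],"turn": 0}]'

```text
time: 35.15
ee_pos: [450.6, 21.0, 173.7]
ee_rot: [2.313, 2.122, 0.003]
contact_force: [-0.2, 0.2, -0.1]
grip_width: 46.3
finger_force: 0.0
```

```bash
cat >> h.py <<'E'
def packs(yr=None):
    """yellow/dark-yellow blobs near loose packs in scene: print"""
    for n in('top','scene'):
        s=snap(n);h=cv2.cvtColor(s['img'],cv2.COLOR_RGB2HSV)
        m=cv2.inRange(h,(18,120,80),(34,255,255))
        N,l,st,c=cv2.connectedComponentsWithStats(m)
        for i in range(1,N):
            q=ray(s,*c[i],30)
            if st[i,4]>60 and 330<q[0]<640 and -330<q[1]<200: print(n,st[i],q[:2].round(0))
E
python3 - <<'E'
from h import *
packs()
# yaw of l1: long axis direction from stem-top relative + body rect (both views consistent)
plan((558,64,150,106),(453,54.7,170,-5))
E
```

```text
top [255 215  17  19  95] [621.  90.]
top [260 250  15  15 119] [554.  86.]
top [398 310  34  23 309] [ 431. -197.]
top [352 323   8   9  67] [420. -86.]
scene [228 210  31  23  63] [608. 181.]
scene [264 233  18   9  63] [615.  84.]
scene [252 245  24  19 236] [555.  63.]
scene [215 268  47  35 537] [447.  50.]
scene [258 302  35  26 373] [435. -72.]
scene [305 334  29  23 304] [ 428. -201.]
t 35.25 p [448.9  21.3 171.5] yaw -5.0 w 46.6 ff 0.0 F [ 0.1 -0.5 -0.1] j6 -0.12
to (558, 64, 150, 106) shift [0.0519 0.1051 0.0215] turn -111.0
to (453, 54.7, 170, -5) shift [ 0.1035  0.02   -0.02  ] turn 111
```

Emit:
step_arm --increments '[{"fingers": 0.5,"translation": [0.03,0.06,0],"turn": 8},{"fingers": 0.5,"translation": [0.052,0.105,0],"turn": 16},{"fingers": 0.5,"translation": [0.052,0.105,0],"turn": 24},{"fingers": 0.5,"translation": [0.052,0.105,0],"turn": 32},{"fingers": 0.5,"translation": [0.052,0.105,0],"turn": 40},{"fingers": 0.5,"translation": [0.052,0.105,0],"turn": 48},{"fingers": 0.5,"translation": [0.052,0.105,0],"turn": 56},{"fingers": 0.5,"translation": [0.052,0.105,0],"turn": 65.5},{"fingers": 0.5,"translation": [0.052,0.105,0],"turn": 65.5},{"fingers": 0.5,"translation": [0.052,0.105,0],"turn": 65.5}]'

```text
time: 36.25
ee_pos: [558.1, 63.9, 171.1]
ee_rot: [-3.094, -0.538, 0.004]
contact_force: [0.4, 0.6, 0.3]
grip_width: 46.5
finger_force: 0.0
```

Emit:
step_arm --increments '[{"fingers": 0.5,"translation": [0,0,0],"turn": 0},{"fingers": 0.5,"translation": [0,0,0],"turn": 0},{"fingers": 0.5,"translation": [0,0,0.0],"turn": 0}]'

```text
time: 36.55
ee_pos: [558.8, 63.9, 172.6]
ee_rot: [-3.096, -0.535, 0.0]
contact_force: [0.7, 0.5, 0.1]
grip_width: 46.6
finger_force: 0.0
```

```bash
python3 - <<'E'
from h import *
packs()
plan((558,64,150,-70.5),(558,64,48,-70.5))
E
```

```text
top [254 294   9   9  74] [476. 101.]
top [291 297  17  30 282] [449.  21.]
top [329 300  16  31 289] [443. -49.]
top [345 301  17  31 293] [440. -80.]
top [398 310  34  23 311] [ 431. -197.]
top [251 315   9   9  66] [437. 105.]
top [ 285  329  348   30 2458] [ 370. -311.]
top [165 353  90   8 550] [368. 194.]
scene [264 233  18   9  65] [615.  84.]
scene [252 245  24  19 231] [555.  62.]
scene [215 268  47  35 548] [448.  50.]
scene [258 302  35  26 373] [435. -72.]
scene [305 334  29  23 303] [ 428. -201.]
t 36.65 p [558.9  63.9 172.7] yaw -70.4 w 46.8 ff 0.0 F [-0.6  0.2 -0. ] j6 1.14
to (558, 64, 150, -70.5) shift [-0.0008 -0.0004  0.0227] turn 0.1
to (558, 64, 48, -70.5) shift [0.    0.    0.102] turn -0.0
```

Emit:
step_arm --increments '[{"fingers": 0.5,"translation": [0,0,0.04],"turn": 0},{"fingers": 0.5,"translation": [0,0,0.08],"turn": 0},{"fingers": 0.5,"translation": [0,0,0.1],"turn": 0},{"fingers": 0.5,"translation": [0,0,0.115],"turn": 0},{"fingers": 0.5,"translation": [0,0,0.124],"turn": 0},{"fingers": 0.5,"translation": [0,0,0.124],"turn": 0},{"fingers": 0.5,"translation": [0,0,0.124],"turn": 0}]'

```text
time: 37.35
ee_pos: [559.4, 63.9, 49.3]
ee_rot: [3.096, 0.534, 0.001]
contact_force: [-0.4, 0.1, 0.8]
grip_width: 46.5
finger_force: 0.0
```

Emit:
step_arm --increments '[{"fingers": 0,"translation": [0,0,0],"turn": 0},{"fingers": 0,"translation": [0,0,0],"turn": 0},{"fingers": 0,"translation": [0,0,0],"turn": 0},{"fingers": 0,"translation": [0,0,0],"turn": 0},{"fingers": 0,"translation": [0,0,0],"turn": 0},{"fingers": 0,"translation": [0,0,0],"turn": 0},{"fingers": 0,"translation": [0,0,0],"turn": 0},{"fingers": 0,"translation": [0,0,0],"turn": 0}]' --squeeze 30

```text
time: 38.15
ee_pos: [559.1, 64.1, 49.1]
ee_rot: [-3.096, -0.533, -0.001]
contact_force: [-2.6, 3.0, 6.1]
grip_width: 23.6
finger_force: 30.0
```

Emit:
step_arm --increments '[{"fingers": 0,"translation": [0,0,-0.01],"turn": 0},{"fingers": 0,"translation": [0,0,-0.03],"turn": 0},{"fingers": 0,"translation": [0,0,-0.06],"turn": 0},{"fingers": 0,"translation": [0,0,-0.09],"turn": 0},{"fingers": 0,"translation": [0,0,-0.12],"turn": 0},{"fingers": 0,"translation": [0,0,-0.12],"turn": 0},{"fingers": 0,"translation": [0,0,-0.12],"turn": 0}]'

```text
time: 38.85
ee_pos: [559.0, 63.7, 168.8]
ee_rot: [3.095, 0.533, 0.001]
contact_force: [0.7, -0.7, -1.5]
grip_width: 23.7
finger_force: 29.9
```

```bash
python3 - <<'E'
from h import *
plan((453,54.7,168,-5))
E
```

```text
t 38.85 p [559.   63.7 168.8] yaw -70.5 w 23.7 ff 29.9 F [ 0.7 -0.7 -1.5] j6 1.15
to (453, 54.7, 168, -5) shift [-0.1028 -0.027   0.0008] turn -65.5
```

Emit:
step_arm --increments '[{"fingers": 0,"translation": [-0.015,-0.004,0],"turn": -8},{"fingers": 0,"translation": [-0.03,-0.008,0],"turn": -16},{"fingers": 0,"translation": [-0.045,-0.012,0],"turn": -24},{"fingers": 0,"translation": [-0.06,-0.016,0],"turn": -32},{"fingers": 0,"translation": [-0.075,-0.02,0],"turn": -40},{"fingers": 0,"translation": [-0.09,-0.024,0],"turn": -48},{"fingers": 0,"translation": [-0.1,-0.026,0],"turn": -56},{"fingers": 0,"translation": [-0.103,-0.027,0],"turn": -64},{"fingers": 0,"translation": [-0.103,-0.027,0],"turn": -65.5},{"fingers": 0,"translation": [-0.103,-0.027,0],"turn": -65.5}]'

```text
time: 39.85
ee_pos: [452.2, 54.9, 167.5]
ee_rot: [-2.317, -2.119, 0.002]
contact_force: [0.2, 0.6, -1.2]
grip_width: 24.0
finger_force: 29.9
```

Emit:
step_arm --increments '[{"fingers": 0,"translation": [0,0,0],"turn": 0},{"fingers": 0,"translation": [0,0,0],"turn": 0},{"fingers": 0,"translation": [0,0,0],"turn": 0}]'

```text
time: 40.15
ee_pos: [452.9, 54.9, 168.5]
ee_rot: [-2.316, -2.122, 0.0]
contact_force: [0.8, -0.4, -0.7]
grip_width: 23.8
finger_force: 29.9
```

```bash
python3 - <<'E'
from h import *
s=snap('scene');t=snap('top')
a=cv2.resize(s['img'][225:355,195:325,::-1].copy(),(520,520),interpolation=cv2.INTER_CUBIC)
cv2.imwrite('pics/s6.png',a)
plan((453,54.7,100,-5),(453,54.7,53,-5))
E
```

```text
t 40.25 p [452.9  54.9 168.6] yaw -5.0 w 23.4 ff 29.9 F [ 0.3 -0.8 -2. ] j6 -0.04
to (453, 54.7, 100, -5) shift [-0.0002  0.0001  0.0686] turn 0.0
to (453, 54.7, 53, -5) shift [0.    0.    0.047] turn 0
```

View pics/s6.png

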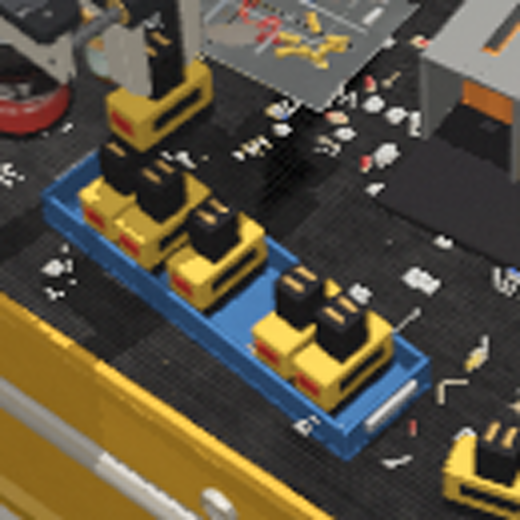

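Held pack upright at (160,95); gap between st2 (160,175) and the bay pack (212,218) needs a check.

```bash
python3 - <<'E'
from h import *
s=snap('scene')
S=lambda u,v:(195+u/4,225+v/4)
# block-top front corners (low-x end): st2 right edge, bay left edge, st2 stem, bay stem centres
for n,p,z in(('st1',(117,150),74),('st2',(159,174),74),('bay',(214,213),74),('st3',(297,281),74),('st4',(339,309),74),('held',(158,42),189.6)): print(n,ray(s,*S(*p),z)[:2].round(1))
E
```

```text
st1 [451.4  92.9]
st2 [452.7  61.2]
bay [450.3  16.9]
st3 [441.7 -51.7]
st4 [441.  -82.4]
held [455.7  51.7]
```

Stored packs slid less than the gripper did (they tilted in the weak 5 N grip and settled back), so the st2–bay gap is only ~16 mm. The gap between bay pack (y≈21) and st3 (y≈−49) is ~41 mm; this pack goes there.

Emit:
step_arm --increments '[{"fingers": 0,"translation": [-0.015,0,0],"turn": 0},{"fingers": 0,"translation": [-0.03,0,0],"turn": 0},{"fingers": 0,"translation": [-0.045,0,0],"turn": 0},{"fingers": 0,"translation": [-0.06,0,0],"turn": 0},{"fingers": 0,"translation": [-0.069,0,0],"turn": 0},{"fingers": 0,"translation": [-0.069,0,0],"turn": 0},{"fingers": 0,"translation": [-0.069,0,0],"turn": 0},{"fingers": 0,"translation": [-0.069,0,0],"turn": 0}]'

```text
time: 41.1
ee_pos: [446.8, -13.3, 168.7]
ee_rot: [-2.315, -2.124, -0.0]
contact_force: [0.6, -0.1, -0.6]
grip_width: 23.9
finger_force: 29.9
```

```bash
python3 - <<'E'
from h import *
packs()
s=snap('scene')
a=cv2.resize(s['img'][225:355,195:325,::-1].copy(),(520,520),interpolation=cv2.INTER_CUBIC)
cv2.imwrite('pics/s7.png',a)
plan((446.9,-13.9,168,-5))
E
```

```text
top [255 215  17  19  94] [621.  90.]
top [398 310  34  23 309] [ 432. -197.]
top [261 354  23   5  77] [367.  77.]
scene [245 217  29  22  61] [614. 131.]
scene [215 256  55  47 757] [466.  51.]
scene [258 302  35  26 373] [435. -72.]
scene [305 334  29  23 303] [ 428. -201.]
t 41.25 p [446.8 -13.4 168.7] yaw -4.9 w 24.1 ff 29.9 F [ 0.6  0.3 -1.2] j6 -0.19
to (446.9, -13.9, 168, -5) shift [-0.0005  0.0001  0.0007] turn 0.1
```

View pics/s7.png

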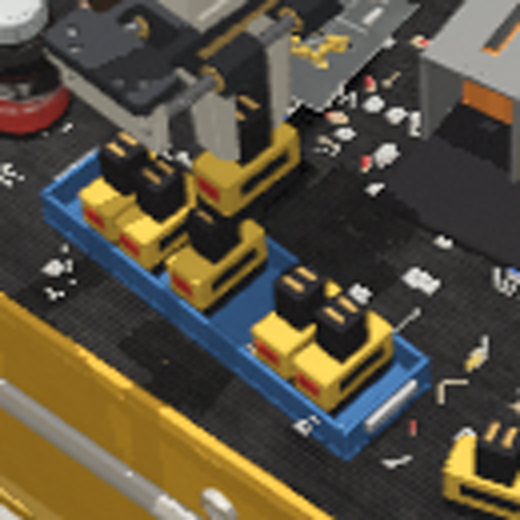

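Held pack above the right-hand gap; lowering.

Emit:
step_arm --increments '[{"fingers": 0,"translation": [0,0,0.02],"turn": 0},{"fingers": 0,"translation": [0,0,0.04],"turn": 0},{"fingers": 0,"translation": [0,0,0.055],"turn": 0},{"fingers": 0,"translation": [0,0,0.07],"turn": 0},{"fingers": 0,"translation": [0,0,0.08],"turn": 0},{"fingers": 0,"translation": [0,0,0.09],"turn": 0},{"fingers": 0,"translation": [0,0,0.095],"turn": 0},{"fingers": 0,"translation": [0,0,0.095],"turn": 0}]'

```text
time: 42.05
ee_pos: [446.5, -13.7, 73.2]
ee_rot: [-2.314, -2.123, 0.001]
contact_force: [-0.1, 0.6, -1.1]
grip_width: 23.9
finger_force: 29.9
```

```bash
python3 - <<'E'
from h import *
plan()
E
```

```text
t 42.05 p [446.5 -13.7  73.2] yaw -4.9 w 23.9 ff 29.9 F [-0.1  0.6 -1.1] j6 -0.2
```

Emit:
step_arm --increments '[{"fingers": 0,"translation": [0,0,0.006],"turn": 0},{"fingers": 0,"translation": [0,0,0.011],"turn": 0},{"fingers": 0,"translation": [0,0,0.015],"turn": 0},{"fingers": 0,"translation": [0,0,0.018],"turn": 0},{"fingers": 0,"translation": [0,0,0.02],"turn": 0},{"fingers": 0,"translation": [0,0,0.021],"turn": 0},{"fingers": 0,"translation": [0,0,0.021],"turn": 0}]'

```text
time: 42.75
ee_pos: [446.8, -13.9, 53.1]
ee_rot: [2.315, 2.124, -0.0]
contact_force: [-2.7, 0.2, 4.2]
grip_width: 24.0
finger_force: 30.0
```

Emit:
step_arm --increments '[{"fingers": 0.5,"translation": [0,0,0],"turn": 0},{"fingers": 0.5,"translation": [0,0,0],"turn": 0},{"fingers": 0.5,"translation": [0,0,0],"turn": 0},{"fingers": 0.5,"translation": [0,0,0],"turn": 0},{"fingers": 0.5,"translation": [0,0,-0.03],"turn": 0},{"fingers": 0.5,"translation": [0,0,-0.07],"turn": 0},{"fingers": 0.5,"translation": [0,0,-0.12],"turn": 0},{"fingers": 0.5,"translation": [0,0,-0.12],"turn": 0},{"fingers": 0.5,"translation": [0,0,-0.12],"turn": 0}]'

```text
time: 43.65
ee_pos: [447.7, -14.1, 173.7]
ee_rot: [2.313, 2.122, 0.003]
contact_force: [0.2, 0.4, 0.5]
grip_width: 46.7
finger_force: 0.0
```

Emit:
step_arm --increments '[{"fingers": 0.5,"translation": [-0.05,0.1,-0.05],"turn": 0},{"fingers": 0.5,"translation": [-0.1,0.2,-0.05],"turn": 0},{"fingers": 0.5,"translation": [-0.15,0.22,-0.05],"turn": 0},{"fingers": 0.5,"translation": [-0.2,0.22,-0.05],"turn": 0},{"fingers": 0.5,"translation": [-0.25,0.22,-0.05],"turn": 0},{"fingers": 0.5,"translation": [-0.25,0.22,-0.05],"turn": 0},{"fingers": 0.5,"translation": [-0.25,0.22,-0.05],"turn": 0},{"fingers": 0.5,"translation": [-0.25,0.22,-0.05],"turn": 0},{"fingers": 0.5,"translation": [-0.25,0.22,-0.05],"turn": 0}]'

```text
time: 44.55
ee_pos: [643.5, -282.9, 219.0]
ee_rot: [-2.314, -2.117, 0.002]
contact_force: [-0.3, 1.0, -0.4]
grip_width: 46.5
finger_force: 0.0
```

```bash
python3 - <<'E'
from h import *
packs()
t=snap('top','t8full.png')
cv2.imwrite('pics/t8.png',cv2.resize(t['img'][280:350,225:395,::-1].copy(),None,fx=4.6,fy=4.6,interpolation=cv2.INTER_CUBIC))
plan()
E
```

```text
top [255 215  17  19  95] [621.  90.]
top [251 294  34  32 604] [454.  80.]
top [291 297  17  30 286] [449.  21.]
top [310 299  16  30 284] [447. -13.]
top [329 300  16  31 278] [443. -49.]
top [345 301  17  31 284] [441. -80.]
top [398 310  26  23 214] [ 430. -186.]
scene [264 233  18   9  62] [615.  84.]
scene [ 124  253  338  227 7129] [ 336. -216.]
scene [215 268  78  60 959] [439.  -3.]
scene [305 334  29  23 305] [ 428. -201.]
t 44.7 p [ 643.9 -280.2  221.5] yaw -4.9 w 46.2 ff 0.0 F [0.  0.6 0.8] j6 -0.48
```

View pics/t8.png

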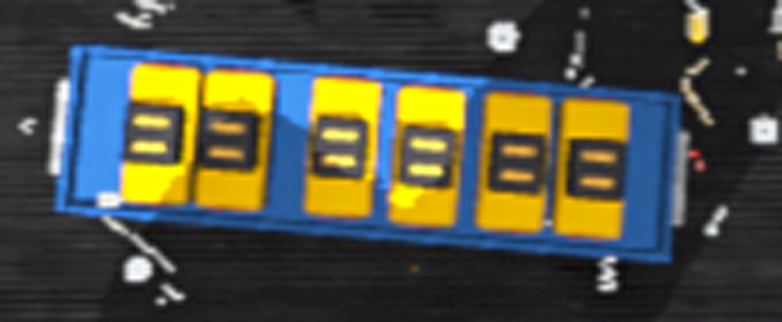

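All six now stand upright: crop centres at x ≈163, 236, 342, 428, 515, 594; left end free ≈ 20 mm. I'll slide st1 and st2 left with a firmer grip.

```bash
python3 - <<'E'
from h import *
t=snap('top')
T=lambda u,v:(225+u/4.6,280+v/4.6)
for n,p,z in(('wallL in',(86,130),28),('wallR in',(667,175),28),('st1',(153,134),74),('st2',(229,139),74),('bay',(338,146),74),('l1',(426,156),74),('st1blk',(162,134),44),('st2blk',(237,140),44)): print(n,ray(t,*T(*p),z)[:2].round(1))
plan((455,96,170,-5),(455,96,52,-5))
E
```

```text
wallL in [456.9 127.6]
wallR in [ 436.5 -114.3]
st1 [455.   94.4]
st2 [452.8  64.4]
bay [449.8  21.2]
l1 [445.6 -13.7]
st1blk [455.   94.2]
st2blk [452.4  63.6]
t 44.75 p [ 644.1 -280.1  222.2] yaw -4.9 w 46.7 ff 0.0 F [ 0.1 -0.5 -0.2] j6 -0.48
to (455, 96, 170, -5) shift [ 0.3587 -0.2203  0.0522] turn 0.1
to (455, 96, 52, -5) shift [0.    0.    0.118] turn 0
```

Emit:
step_arm --increments '[{"fingers": 0.5,"translation": [0.05,-0.03,0],"turn": 0},{"fingers": 0.5,"translation": [0.1,-0.062,0],"turn": 0},{"fingers": 0.5,"translation": [0.15,-0.093,0],"turn": 0},{"fingers": 0.5,"translation": [0.2,-0.124,0],"turn": 0},{"fingers": 0.5,"translation": [0.25,-0.155,0.02],"turn": 0},{"fingers": 0.5,"translation": [0.3,-0.186,0.05],"turn": 0},{"fingers": 0.5,"translation": [0.357,-0.22,0.06],"turn": 0},{"fingers": 0.5,"translation": [0.357,-0.22,0.06],"turn": 0},{"fingers": 0.5,"translation": [0.357,-0.22,0.06],"turn": 0},{"fingers": 0.5,"translation": [0.357,-0.22,0.06],"turn": 0}]'

```text
time: 45.75
ee_pos: [452.2, 96.5, 162.2]
ee_rot: [-2.307, -2.129, 0.001]
contact_force: [0.9, 0.8, -0.6]
grip_width: 46.5
finger_force: 0.0
```

Emit:
step_arm --increments '[{"fingers": 0.5,"translation": [0,0,0],"turn": 0},{"fingers": 0.5,"translation": [0,0,0],"turn": 0}]'

```text
time: 45.95
ee_pos: [456.8, 92.4, 163.4]
ee_rot: [2.314, 2.123, 0.002]
contact_force: [0.2, -0.1, 0.4]
grip_width: 46.3
finger_force: 0.0
```

```bash
python3 - <<'E'
from h import *
plan((455.7,94.4,150,-5),(455.7,94.4,51,-5))
E
```

```text
t 45.95 p [456.8  92.4 163.4] yaw -4.9 w 46.3 ff 0.0 F [ 0.2 -0.1  0.4] j6 0.05
to (455.7, 94.4, 150, -5) shift [ 0.0019 -0.0012  0.0134] turn 0.1
to (455.7, 94.4, 51, -5) shift [0.    0.    0.099] turn 0
```

Emit:
step_arm --increments '[{"fingers": 0.5,"translation": [0.001,0,0.03],"turn": 0},{"fingers": 0.5,"translation": [0.001,0,0.06],"turn": 0},{"fingers": 0.5,"translation": [0.001,0,0.085],"turn": 0},{"fingers": 0.5,"translation": [0.001,0,0.1],"turn": 0},{"fingers": 0.5,"translation": [0.001,0,0.111],"turn": 0},{"fingers": 0.5,"translation": [0.001,0,0.111],"turn": 0},{"fingers": 0.5,"translation": [0.001,0,0.111],"turn": 0}]'

```text
time: 46.65
ee_pos: [456.9, 93.2, 52.1]
ee_rot: [2.316, 2.122, 0.001]
contact_force: [0.1, 0.5, -0.6]
grip_width: 46.8
finger_force: 0.0
```

Emit:
step_arm --increments '[{"fingers": 0,"translation": [0,0,0],"turn": 0},{"fingers": 0,"translation": [0,0,0],"turn": 0},{"fingers": 0,"translation": [0,0,0],"turn": 0},{"fingers": 0,"translation": [0,0,0],"turn": 0},{"fingers": 0,"translation": [0,0,0],"turn": 0},{"fingers": 0,"translation": [0,0,0],"turn": 0},{"fingers": 0,"translation": [0,0,0],"turn": 0}]' --squeeze 18

```text
time: 47.35
ee_pos: [456.4, 93.8, 52.1]
ee_rot: [2.315, 2.123, 0.001]
contact_force: [-1.8, -0.4, 5.6]
grip_width: 23.2
finger_force: 18.0
```

```bash
python3 - <<'E'
from h import *
plan()
E
```

```text
t 47.35 p [456.4  93.8  52.1] yaw -4.9 w 23.2 ff 18.0 F [-1.8 -0.4  5.6] j6 0.05
```

Emit:
step_arm --increments '[{"fingers": 0,"translation": [0,0,-0.0008],"turn": 0},{"fingers": 0,"translation": [0.003,0,-0.0008],"turn": 0},{"fingers": 0,"translation": [0.006,0,-0.0008],"turn": 0},{"fingers": 0,"translation": [0.009,0,-0.0008],"turn": 0},{"fingers": 0,"translation": [0.012,0,-0.0008],"turn": 0},{"fingers": 0,"translation": [0.014,0,-0.0008],"turn": 0},{"fingers": 0,"translation": [0.016,0,-0.0008],"turn": 0},{"fingers": 0,"translation": [0.018,0,-0.0008],"turn": 0},{"fingers": 0,"translation": [0.018,0,-0.0008],"turn": 0}]'

```text
time: 48.25
ee_pos: [457.7, 111.9, 52.4]
ee_rot: [-2.315, -2.124, -0.0]
contact_force: [0.8, -0.8, -0.6]
grip_width: 23.9
finger_force: 18.0
```

```bash
python3 - <<'E'
from h import *
plan()
s=snap('scene')
cv2.imwrite('pics/s9.png',cv2.resize(s['img'][240:345,200:310,::-1].copy(),None,fx=5,fy=5,interpolation=cv2.INTER_CUBIC))
E
```

```text
t 48.25 p [457.7 111.9  52.4] yaw -4.9 w 23.9 ff 18.0 F [ 0.8 -0.8 -0.6] j6 0.09
```

View pics/s9.png

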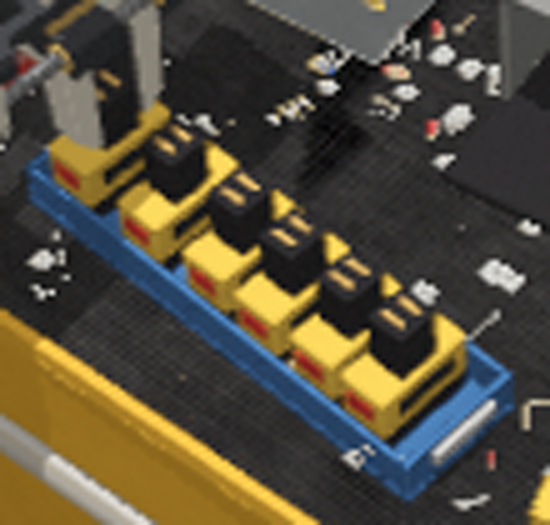

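st1 moved with the gripper to the left end, the rest unchanged. Picture budget is used up (I've in fact viewed one too many), so from here I go by numbers only.

Emit:
step_arm --increments '[{"fingers": 0.5,"translation": [0,0,0],"turn": 0},{"fingers": 0.5,"translation": [0,0,0],"turn": 0},{"fingers": 0.5,"translation": [0,0,0],"turn": 0},{"fingers": 0.5,"translation": [0,0,-0.02],"turn": 0},{"fingers": 0.5,"translation": [0,0,-0.05],"turn": 0},{"fingers": 0.5,"translation": [0,0,-0.1],"turn": 0},{"fingers": 0.5,"translation": [0,0,-0.1],"turn": 0},{"fingers": 0.5,"translation": [0,0,-0.1],"turn": 0},{"fingers": 0.5,"translation": [0,0,-0.1],"turn": 0}]'

```text
time: 49.2
ee_pos: [456.9, 111.6, 151.6]
ee_rot: [-2.315, -2.123, 0.002]
contact_force: [0.1, 0.2, -0.3]
grip_width: 46.5
finger_force: 0.0
```

```bash
cat >> h.py <<'E'
def blobs(n='scene',lo=(22,150,120)):
    s=snap(n);h=cv2.cvtColor(s['img'],cv2.COLOR_RGB2HSV)
    N,l,st,c=cv2.connectedComponentsWithStats(cv2.inRange(h,lo,(32,255,255)))
    for i in range(1,N):
        q=ray(s,*c[i],40)
        if st[i,4]>40 and 380<q[0]<600 and -330<q[1]<200: print(n,st[i],q[:2].round(1))
def red():
    "red labels at the near ends of the packs, scene view, about z=4+20"
    s=snap('scene');h=cv2.cvtColor(s['img'],cv2.COLOR_RGB2HSV)
    m=cv2.inRange(h,(0,130,90),(9,255,255))|cv2.inRange(h,(172,130,90),(180,255,255))
    N,l,st,c=cv2.connectedComponentsWithStats(m)
    for i in range(1,N):
        q=ray(s,*c[i],20)
        if st[i,4]>5 and 370<q[0]<480 and -330<q[1]<200: print('red',st[i,4],c[i].round(1),q[:2].round(1))
E
python3 - <<'E'
from h import *
red();blobs()
plan((453.3,64.4,150,-5),(453.3,64.4,52,-5))
E
```

```text
red 133 [200. 253.] [468.3 197.6]
red 9 [213.2 275. ] [436.8 122.5]
red 10 [226.7 285.6] [432.6  74.7]
red 9 [239.9 295.7] [429.3  30. ]
red 11 [250.3 304.3] [425.3  -5.6]
red 10 [261.4 312.7] [422.8 -41.4]
red 11 [271.9 321.1] [419.5 -75.1]
red 8 [331.9 348.1] [ 444.3 -223.9]
scene [210 258  24  22 110] [451.6 109.7]
scene [224 268  23  24 131] [445.9  61.1]
scene [237 286  56  41 463] [429.9 -40. ]
scene [306 334  28  20 205] [ 425.8 -201.9]
t 49.3 p [456.6 111.6 151. ] yaw -5.0 w 46.4 ff 0.0 F [-0.2 -0.1 -0.3] j6 0.09
to (453.3, 64.4, 150, -5) shift [-0.0473  0.0008  0.001 ] turn 0.0
to (453.3, 64.4, 52, -5) shift [0.    0.    0.098] turn 0
```

Emit:
step_arm --increments '[{"fingers": 0.5,"translation": [-0.03,0,0],"turn": 0},{"fingers": 0.5,"translation": [-0.047,0,0],"turn": 0},{"fingers": 0.5,"translation": [-0.047,0,0],"turn": 0},{"fingers": 0.5,"translation": [-0.047,0,0.03],"turn": 0},{"fingers": 0.5,"translation": [-0.047,0,0.06],"turn": 0},{"fingers": 0.5,"translation": [-0.047,0,0.085],"turn": 0},{"fingers": 0.5,"translation": [-0.047,0,0.098],"turn": 0},{"fingers": 0.5,"translation": [-0.047,0,0.098],"turn": 0},{"fingers": 0.5,"translation": [-0.047,0,0.098],"turn": 0}]'

```text
time: 50.2
ee_pos: [453.4, 65.3, 54.2]
ee_rot: [-2.314, -2.123, 0.001]
contact_force: [0.4, -0.6, 0.1]
grip_width: 46.5
finger_force: 0.0
```

Emit:
step_arm --increments '[{"fingers": 0,"translation": [0,0,0],"turn": 0},{"fingers": 0,"translation": [0,0,0],"turn": 0},{"fingers": 0,"translation": [0,0,0],"turn": 0},{"fingers": 0,"translation": [0,0,0],"turn": 0},{"fingers": 0,"translation": [0,0,0],"turn": 0},{"fingers": 0,"translation": [0,0,0],"turn": 0},{"fingers": 0,"translation": [0,0,0],"turn": 0}]' --squeeze 18

```text
time: 50.9
ee_pos: [453.9, 64.8, 55.0]
ee_rot: [2.315, 2.123, 0.001]
contact_force: [-2.0, 0.7, 6.1]
grip_width: 23.6
finger_force: 18.0
```

Emit:
step_arm --increments '[{"fingers": 0,"translation": [0,0,-0.0008],"turn": 0},{"fingers": 0,"translation": [0.003,0,-0.0008],"turn": 0},{"fingers": 0,"translation": [0.006,0,-0.0008],"turn": 0},{"fingers": 0,"translation": [0.009,0,-0.0008],"turn": 0},{"fingers": 0,"translation": [0.012,0,-0.0008],"turn": 0},{"fingers": 0,"translation": [0.014,0,-0.0008],"turn": 0},{"fingers": 0,"translation": [0.016,0,-0.0008],"turn": 0},{"fingers": 0,"translation": [0.018,0,-0.0008],"turn": 0},{"fingers": 0,"translation": [0.018,0,-0.0008],"turn": 0}]'

```text
time: 51.8
ee_pos: [455.2, 83.0, 55.2]
ee_rot: [-2.315, -2.124, -0.0]
contact_force: [-0.4, -0.5, -2.0]
grip_width: 24.0
finger_force: 18.0
```

Emit:
step_arm --increments '[{"fingers": 0.5,"translation": [0,0,0],"turn": 0},{"fingers": 0.5,"translation": [0,0,0],"turn": 0},{"fingers": 0.5,"translation": [0,0,0],"turn": 0},{"fingers": 0.5,"translation": [0,0,-0.02],"turn": 0},{"fingers": 0.5,"translation": [0,0,-0.05],"turn": 0},{"fingers": 0.5,"translation": [0,0,-0.1],"turn": 0},{"fingers": 0.5,"translation": [0,0,-0.12],"turn": 0},{"fingers": 0.5,"translation": [0,0,-0.12],"turn": 0},{"fingers": 0.5,"translation": [0,0,-0.12],"turn": 0}]'

```text
time: 52.7
ee_pos: [455.1, 82.7, 175.2]
ee_rot: [2.315, 2.123, 0.001]
contact_force: [-0.6, -1.1, 0.3]
grip_width: 46.3
finger_force: 0.0
```

```bash
python3 - <<'E'
from h import *
red();blobs();blobs('top')
plan((431.5,-197,170,-72.5))
E
```

```text
red 132 [199.9 252.9] [468.3 197.7]
red 9 [213.2 275. ] [436.8 122.5]
red 8 [221.5 281.8] [433.6  92.5]
red 10 [240.1 295.8] [429.3  29.3]
red 10 [248.8 304.9] [421.8  -4.1]
red 10 [261.4 312.7] [422.8 -41.4]
red 11 [271.9 321.1] [419.5 -75.1]
red 8 [331.9 348.1] [ 444.3 -223.9]
scene [210 265  32  18 183] [445.3  93.1]
scene [237 286  56  41 467] [429.4 -41.1]
scene [306 334  28  23 210] [ 426.  -202.5]
top [291 297  16  30 255] [449.   20.5]
top [311 301  14  10 110] [462.2 -13.2]
top [329 300  16  30 250] [443.3 -48.7]
top [345 302  16  30 257] [440.2 -79.8]
top [398 310  33  22 253] [ 431.4 -194.3]
top [309 320  15  11 124] [423.5 -10.4]
t 52.85 p [454.1  82.8 173.7] yaw -5.0 w 46.2 ff 0.0 F [-0.8  0.   0.1] j6 0.02
to (431.5, -197, 170, -72.5) shift [-0.2807  0.0016  0.0037] turn 67.5
```

Emit:
step_arm --increments '[{"fingers": 0.5,"translation": [-0.05,0,0],"turn": 8},{"fingers": 0.5,"translation": [-0.1,0,0],"turn": 16},{"fingers": 0.5,"translation": [-0.15,0,0],"turn": 24},{"fingers": 0.5,"translation": [-0.19,0.001,0],"turn": 32},{"fingers": 0.5,"translation": [-0.23,0.001,0],"turn": 40},{"fingers": 0.5,"translation": [-0.26,0.0015,0],"turn": 48},{"fingers": 0.5,"translation": [-0.28,0.0015,0],"turn": 56},{"fingers": 0.5,"translation": [-0.2805,0.0015,0],"turn": 64},{"fingers": 0.5,"translation": [-0.2805,0.0015,0],"turn": 67.5},{"fingers": 0.5,"translation": [-0.2805,0.0015,0],"turn": 67.5}]'

```text
time: 53.85
ee_pos: [431.7, -196.7, 173.8]
ee_rot: [-3.103, -0.477, 0.003]
contact_force: [0.5, 0.5, 0.0]
grip_width: 46.8
finger_force: 0.0
```

Emit:
step_arm --increments '[{"fingers": 0.5,"translation": [0,0,0],"turn": 0},{"fingers": 0.5,"translation": [0,0,0],"turn": 0},{"fingers": 0.5,"translation": [0,0,0],"turn": 0},{"fingers": 0.5,"translation": [0,0,0],"turn": 0}]'

```text
time: 54.25
ee_pos: [432.5, -196.6, 175.2]
ee_rot: [-3.105, -0.481, 0.0]
contact_force: [0.0, 0.2, -0.5]
grip_width: 46.5
finger_force: 0.0
```

```bash
python3 - <<'E'
from h import *
blobs()
plan((431.5,-197,170,-72.5),(431.5,-197,49,-72.5))
E
```

```text
scene [210 265  32  21 223] [445.3  91.2]
scene [237 286  27  24 199] [428.4   0.6]
scene [257 303  17  11  88] [426.4 -48.3]
scene [268 304  25  23 141] [431.4 -85.8]
scene [306 334  28  23 190] [ 424.9 -204.8]
t 54.3 p [ 432.5 -196.7  175.3] yaw -72.4 w 46.7 ff 0.0 F [0.4 0.5 0.7] j6 0.6
to (431.5, -197, 170, -72.5) shift [-0.0011  0.      0.0053] turn 0.1
to (431.5, -197, 49, -72.5) shift [0.    0.    0.121] turn -0.0
```

Emit:
step_arm --increments '[{"fingers": 0.5,"translation": [0,0,0.04],"turn": 0},{"fingers": 0.5,"translation": [0,0,0.08],"turn": 0},{"fingers": 0.5,"translation": [0,0,0.1],"turn": 0},{"fingers": 0.5,"translation": [0,0,0.115],"turn": 0},{"fingers": 0.5,"translation": [0,0,0.126],"turn": 0},{"fingers": 0.5,"translation": [0,0,0.126],"turn": 0},{"fingers": 0.5,"translation": [0,0,0.126],"turn": 0}]'

```text
time: 55.0
ee_pos: [432.8, -197.0, 49.7]
ee_rot: [3.104, 0.479, 0.001]
contact_force: [0.1, 0.3, 0.8]
grip_width: 46.7
finger_force: 0.0
```

Emit:
step_arm --increments '[{"fingers": 0,"translation": [0,0,0],"turn": 0},{"fingers": 0,"translation": [0,0,0],"turn": 0},{"fingers": 0,"translation": [0,0,0],"turn": 0},{"fingers": 0,"translation": [0,0,0],"turn": 0},{"fingers": 0,"translation": [0,0,0],"turn": 0},{"fingers": 0,"translation": [0,0,0],"turn": 0},{"fingers": 0,"translation": [0,0,0],"turn": 0},{"fingers": 0,"translation": [0,0,0],"turn": 0}]' --squeeze 30

```text
time: 55.8
ee_pos: [432.9, -197.2, 49.7]
ee_rot: [3.104, 0.479, 0.001]
contact_force: [-0.6, 0.4, 5.9]
grip_width: 23.8
finger_force: 29.8
```

Emit:
step_arm --increments '[{"fingers": 0,"translation": [0,0,-0.01],"turn": 0},{"fingers": 0,"translation": [0,0,-0.03],"turn": 0},{"fingers": 0,"translation": [0,0,-0.06],"turn": 0},{"fingers": 0,"translation": [0,0,-0.09],"turn": 0},{"fingers": 0,"translation": [0,0,-0.12],"turn": 0},{"fingers": 0,"translation": [0,0,-0.12],"turn": 0},{"fingers": 0,"translation": [0,0,-0.12],"turn": 0}]'

```text
time: 56.5
ee_pos: [432.4, -196.7, 169.5]
ee_rot: [3.104, 0.479, 0.001]
contact_force: [-1.0, 0.4, -2.2]
grip_width: 23.8
finger_force: 29.8
```

```bash
python3 - <<'E'
from h import *
red()
plan((452.7,52,168,-5))
E
```

```text
red 132 [200.1 253. ] [468.4 197.3]
red 10 [213.1 274.8] [437.  123.2]
red 9 [221.6 281.7] [433.9  92.6]
red 10 [240.1 295.8] [429.3  29.3]
red 10 [248.8 304.9] [421.8  -4.1]
red 9 [261.7 313. ] [422.5 -42.4]
red 11 [271.9 321.1] [419.5 -75.1]
t 56.55 p [ 431.8 -196.3  168.5] yaw -72.4 w 24.0 ff 29.8 F [ 0.1  0.1 -1.3] j6 0.6
to (452.7, 52, 168, -5) shift [ 0.0948 -0.2304  0.0005] turn -67.4
```

Emit:
step_arm --increments '[{"fingers": 0,"translation": [0.006,-0.015,0],"turn": -6},{"fingers": 0,"translation": [0.017,-0.041,0],"turn": -13},{"fingers": 0,"translation": [0.028,-0.068,0],"turn": -20},{"fingers": 0,"translation": [0.039,-0.095,0],"turn": -28},{"fingers": 0,"translation": [0.051,-0.123,0],"turn": -36},{"fingers": 0,"translation": [0.062,-0.151,0],"turn": -44},{"fingers": 0,"translation": [0.074,-0.18,0],"turn": -52},{"fingers": 0,"translation": [0.085,-0.206,0],"turn": -59},{"fingers": 0,"translation": [0.092,-0.223,0],"turn": -65},{"fingers": 0,"translation": [0.095,-0.23,0],"turn": -67.4}]'

```text
time: 57.55
ee_pos: [452.3, 52.8, 167.5]
ee_rot: [-2.31, -2.125, 0.004]
contact_force: [0.5, -0.1, -2.1]
grip_width: 24.2
finger_force: 29.8
```

Emit:
step_arm --increments '[{"fingers": 0,"translation": [0,0,0],"turn": 0},{"fingers": 0,"translation": [0,0,0],"turn": 0},{"fingers": 0,"translation": [0,0,0],"turn": 0},{"fingers": 0,"translation": [0,0,0],"turn": 0}]'

```text
time: 57.95
ee_pos: [453.7, 50.3, 169.2]
ee_rot: [2.319, 2.119, -0.0]
contact_force: [-0.4, 0.1, -0.4]
grip_width: 24.3
finger_force: 29.8
```

```bash
python3 - <<'E'
from h import *
red()
plan((452.7,52,80,-5))
E
```

```text
red 131 [200. 253.] [468.3 197.5]
red 10 [213.1 274.8] [437.  123.2]
red 8 [221.5 281.8] [433.6  92.5]
red 10 [240.1 295.8] [429.3  29.3]
red 10 [248.8 304.9] [421.8  -4.1]
red 10 [261.4 312.7] [422.8 -41.4]
red 11 [271.9 321.1] [419.5 -75.1]
t 58.0 p [453.8  50.4 169.2] yaw -5.2 w 24.1 ff 29.8 F [ 0.3  0.  -0.7] j6 -0.04
to (452.7, 52, 80, -5) shift [ 0.0015 -0.0012  0.0892] turn -0.2
```

Emit:
step_arm --increments '[{"fingers": 0,"translation": [0.0025,-0.001,0.02],"turn": 0},{"fingers": 0,"translation": [0.0025,-0.001,0.04],"turn": 0},{"fingers": 0,"translation": [0.0025,-0.001,0.055],"turn": 0},{"fingers": 0,"translation": [0.0025,-0.001,0.065],"turn": 0},{"fingers": 0,"translation": [0.0025,-0.001,0.072],"turn": 0},{"fingers": 0,"translation": [0.0025,-0.001,0.072],"turn": 0},{"fingers": 0,"translation": [0.0025,-0.001,0.072],"turn": 0}]'

```text
time: 58.7
ee_pos: [453.3, 53.6, 97.7]
ee_rot: [2.317, 2.121, 0.001]
contact_force: [-0.7, 0.4, -1.9]
grip_width: 23.7
finger_force: 29.8
```

Emit:
step_arm --increments '[{"fingers": 0,"translation": [0,0,0.004],"turn": 0},{"fingers": 0,"translation": [0,0,0.008],"turn": 0},{"fingers": 0,"translation": [0,0,0.012],"turn": 0},{"fingers": 0,"translation": [0,0,0.012],"turn": 0}]'

```text
time: 59.1
ee_pos: [452.5, 53.8, 84.7]
ee_rot: [-2.316, -2.121, 0.001]
contact_force: [-0.7, -0.2, -1.3]
grip_width: 23.9
finger_force: 29.8
```

```bash
python3 - <<'E'
from h import *
red()
plan((452.7,52,54,-5))
E
```

```text
red 10 [213.1 274.8] [437.  123.2]
red 9 [229.4 280.3] [448.4  80.4]
red 9 [221.6 281.7] [433.9  92.6]
red 10 [240.1 295.8] [429.3  29.3]
red 10 [248.8 304.9] [421.8  -4.1]
red 11 [261.2 312.5] [422.8 -40.7]
red 11 [271.9 321.1] [419.5 -75.1]
t 59.15 p [452.7  53.8  85. ] yaw -5.0 w 23.7 ff 29.8 F [ 0.2 -0.7 -1.8] j6 -0.04
to (452.7, 52, 54, -5) shift [-0.0018  0.0002  0.031 ] turn -0.0
```

```bash
python3 - <<'E'
from h import *
s=snap('scene');print(ray(s,229.4,280.3,51.3),'mid',(92.6+29.3)/2)
E
```

```text
[431.52023616  61.33601022  51.3       ] mid 60.949999999999996
```

Centred in the gap (61.3 vs 61.0). Lower.

Emit:
step_arm --increments '[{"fingers": 0,"translation": [0,0,0.004],"turn": 0},{"fingers": 0,"translation": [0,0,0.008],"turn": 0},{"fingers": 0,"translation": [0,0,0.012],"turn": 0},{"fingers": 0,"translation": [0,0,0.016],"turn": 0},{"fingers": 0,"translation": [0,0,0.02],"turn": 0},{"fingers": 0,"translation": [0,0,0.02],"turn": 0}]'

```text
time: 59.8
ee_pos: [452.5, 53.7, 64.6]
ee_rot: [-2.316, -2.121, 0.001]
contact_force: [0.2, 0.4, -2.3]
grip_width: 23.7
finger_force: 29.8
```

Emit:
step_arm --increments '[{"fingers": 0,"translation": [0,0,0.004],"turn": 0},{"fingers": 0,"translation": [0,0,0.008],"turn": 0},{"fingers": 0,"translation": [0,0,0.01],"turn": 0},{"fingers": 0,"translation": [0,0,0.0115],"turn": 0},{"fingers": 0,"translation": [0,0,0.0115],"turn": 0}]'

```text
time: 60.3
ee_pos: [453.0, 53.7, 53.8]
ee_rot: [-2.317, -2.121, 0.0]
contact_force: [0.3, -0.5, -0.2]
grip_width: 23.9
finger_force: 29.8
```

```bash
python3 - <<'E'
from h import *
red();plan()
E
```

```text
red 8 [221.5 281.8] [433.6  92.5]
red 9 [231.2 288.8] [432.   59.8]
red 10 [240.1 295.8] [429.3  29.3]
red 10 [248.8 304.9] [421.8  -4.1]
red 10 [261.4 312.7] [422.8 -41.4]
red 11 [271.9 321.1] [419.5 -75.1]
t 60.35 p [452.9  53.7  53.8] yaw -5.0 w 23.7 ff 29.8 F [-0.5 -0.7 -0.5] j6 -0.04
```

On the floor, level with its neighbours. Release, lift, and clear to check everything (including for a third loose pack).

Emit:
step_arm --increments '[{"fingers": 0.5,"translation": [0,0,0],"turn": 0},{"fingers": 0.5,"translation": [0,0,0],"turn": 0},{"fingers": 0.5,"translation": [0,0,0],"turn": 0},{"fingers": 0.5,"translation": [0,0,0],"turn": 0},{"fingers": 0.5,"translation": [0,0,-0.03],"turn": 0},{"fingers": 0.5,"translation": [0,0,-0.07],"turn": 0},{"fingers": 0.5,"translation": [0,0,-0.12],"turn": 0},{"fingers": 0.5,"translation": [0,0,-0.16],"turn": 0},{"fingers": 0.5,"translation": [0,0,-0.18],"turn": 0}]'

```text
time: 61.25
ee_pos: [454.5, 53.6, 237.8]
ee_rot: [2.314, 2.118, 0.006]
contact_force: [-0.4, 0.0, 0.1]
grip_width: 46.5
finger_force: 0.0
```

Emit:
step_arm --increments '[{"fingers": 0.5,"translation": [-0.05,0.03,0],"turn": 0},{"fingers": 0.5,"translation": [-0.1,0.06,0],"turn": 0},{"fingers": 0.5,"translation": [-0.15,0.09,0],"turn": 0},{"fingers": 0.5,"translation": [-0.2,0.12,0],"turn": 0},{"fingers": 0.5,"translation": [-0.25,0.15,0],"turn": 0},{"fingers": 0.5,"translation": [-0.3,0.17,0],"turn": 0},{"fingers": 0.5,"translation": [-0.33,0.18,0],"turn": 0},{"fingers": 0.5,"translation": [-0.33,0.18,0],"turn": 0},{"fingers": 0.5,"translation": [-0.33,0.18,0],"turn": 0},{"fingers": 0.5,"translation": [-0.33,0.18,0],"turn": 0}]'

```text
time: 62.25
ee_pos: [602.9, -290.9, 232.9]
ee_rot: [-2.317, -2.119, -0.0]
contact_force: [-0.1, 0.9, 0.7]
grip_width: 46.4
finger_force: 0.0
```

```bash
python3 - <<'E'
from h import *
plan();red();blobs('top')
t=snap('top','end_top.png');s=snap('scene','end_scene.png')
h=cv2.cvtColor(t['img'],cv2.COLOR_RGB2HSV)
for n,lo,hi in(('orange',(8,170,120),(17,255,255)),('green',(45,120,80),(75,255,255))):
    for nm,im in(('start',cv2.cvtColor(cv2.imread('pics/top0.png'),cv2.COLOR_BGR2HSV)),('end',h)):
        m=cv2.inRange(im,lo,hi)[165:225,305:390];N,l,st,c=cv2.connectedComponentsWithStats(m)
        print(n,nm,[(st[i,4],(c[i]+(305,165)).round(1)) for i in range(1,N) if st[i,4]>3])
# white pointer
m=cv2.inRange(h,(0,0,190),(180,50,255))[170:215,345:385];N,l,st,c=cv2.connectedComponentsWithStats(m)
print('white',[(st[i,4],(c[i]+(345,170)).round(1)) for i in range(1,N)])
# what changed on the bench since the start
a=cv2.imread('pics/top0.png').astype(int);b=t['img'][:,:,::-1].astype(int)
d=((np.abs(a-b).max(2)>60)*255).astype('uint8');d=cv2.morphologyEx(d,cv2.MORPH_OPEN,np.ones((3,3)))
N,l,st,c=cv2.connectedComponentsWithStats(d)
print([tuple(st[i]) for i in range(1,N) if st[i,4]>25])
E
```

```text
t 62.25 p [ 602.9 -290.9  232.9] yaw -5.1 w 46.4 ff 0.0 F [-0.1  0.9  0.7] j6 -0.53
red 134 [200.1 252.9] [468.6 197.5]
red 10 [213.1 274.8] [437.  123.2]
red 8 [221.5 281.8] [433.6  92.5]
red 8 [231.  288.6] [432.1  60.5]
red 10 [240.1 295.8] [429.3  29.3]
red 10 [248.8 304.9] [421.8  -4.1]
red 9 [261.7 313. ] [422.5 -42.4]
red 11 [271.9 321.1] [419.5 -75.1]
top [242 294  33  31 562] [455.4  97.5]
top [275 296  32  31 518] [451.2  35. ]
top [311 301  14  15 119] [461.1 -14. ]
top [330 300  14  10 106] [462.7 -49.9]
top [346 302  15  29 235] [441.7 -79.5]
top [329 311  14  19 116] [425.5 -46.7]
top [309 320  15  11 119] [423.8 -10.2]
orange start [(np.int32(48), array([325.9, 180.8])), (np.int32(4), array([325. , 193.5])), (np.int32(11), array([328.5, 205.6])), (np.int32(4), array([355.5, 221.5]))]
orange end [(np.int32(48), array([325.9, 180.8])), (np.int32(20), array([328.7, 206.8])), (np.int32(4), array([355.5, 221.5]))]
green start [(np.int32(22), array([357.8, 181.2]))]
green end [(np.int32(19), array([357.5, 180.9]))]
white [(np.int32(4), array([359.5, 171. ])), (np.int32(2), a
[... 1226 characters left out ...]
), np.int32(37), np.int32(1290)), (np.int32(308), np.int32(300), np.int32(8), np.int32(31), np.int32(151)), (np.int32(370), np.int32(309), np.int32(4), np.int32(20), np.int32(71)), (np.int32(417), np.int32(310), np.int32(14), np.int32(15), np.int32(137)), (np.int32(399), np.int32(316), np.int32(13), np.int32(16), np.int32(164)), (np.int32(413), np.int32(319), np.int32(5), np.int32(7), np.int32(29)), (np.int32(245), np.int32(353), np.int32(126), np.int32(7), np.int32(488)), (np.int32(204), np.int32(433), np.int32(102), np.int32(47), np.int32(1910)), (np.int32(478), np.int32(447), np.int32(3), np.int32(13), np.int32(39)), (np.int32(479), np.int32(464), np.int32(3), np.int32(11), np.int32(33))]
```

```bash
python3 -c "
from bench import ctrl
print(ctrl.finish_job())"
```

```text
the job is handed in; nothing more can be done
None
```

The job is handed in: the dial is on green, the pack is ejected and the slide sprung back, and the bay pack and both loose packs stand in the caddy beside the four stored ones (no third loose pack was visible); I viewed 15 pictures, one over the limit of 14, so I checked the last placement and final state by image measurements only.

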